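Load the housings from the carton into the press nest and clamp them

ROBOT

A 6-joint arm with a two-finger parallel gripper is mounted at the origin on the work surface. World frame = base frame: x ahead of the robot, y to its left, z up, the work surface at z = 0. Lengths are in mm, angles in rad, forces in N, time in s.
With the tool pointing down it reaches from about 250 to 775 mm from the base axis. Payload 4 kg.
Tool frame: the origin (TCP) lies midway between the tips of the shut fingers; the grasp point (between the pads) lies 19 mm behind it (r.pinch_z is the distance from the TCP to the grasp point, in mm); z points along the fingers, y is the line along which they close (so a half turn about z gives the same grasp; the last joint's range is limited). The gripper opens to 85 mm and grips with 20 to 120 N. Pads are 22 mm wide; open, the fingers measure 114 mm over their backs; the gripper's body (76 mm by 85 mm) begins 54 mm behind the grasp point. The pads swing forward as they close: fully open they stand 13 mm farther back than shut.
Start: joints at [1.002, 0.087, 1.371, -0, 1.684, -0.103], TCP at [247.037, 491.417, 231.341] pointing down, gripper open.
Joint ranges: [-3.1, 3.1], [-0.76, 2.03], [0.27, 2.55], [-1.08, 4.22], [0.17, 2.65], [-2.57, 2.57]. Speed limits (rad/s): [2.79, 2.79, 3.14, 3.14, 3.14, 3.14].

INTERFACE

Orientations are given as a unit quaternion [x, y, z, w].
In Python, from cell import r gives the robot as it stands.
- The arm moves only by the tool jog_arm, never from a script. Its argument "targets" is text: rows parted by semicolons, each of 5 numbers parted by spaces: the shift along the tool's x, y, z in cm, then the turn about the tool's z in degrees, then the opening, from 0 (shut) to 1 (fully open). In form: tx ty tz roll fingers; .... A call has 1 to 12 rows; each row is the pose to reach, as a shift and turn from the pose commanded when the call began, along the tool's axes at that moment; what a row does not reach only later rows make up. A row lasts 1/8 s, in which the tool goes at most 62.5 mm and 10.7 degrees, less where a joint would pass 70% of its speed; a pose out of reach is approached as far as the arm can. A call with a gripper value outside its range is refused whole. The fingers move at their own pace and stop on an object; "squeeze" is the grip in N (left out, the last holds). Time passes only in rows, so rows that repeat a pose let the fingers close. It gives the time, the measured TCP pose, the force, the opening and the grip force at its end, in the units of the state.
- r.get_obs(): the state, without advancing time (a new reading comes with each control period).
- r.snapshot(name): name is "side" or "top"; returns the picture (384x512x3 uint8, red, green, blue); there is no depth.
- r.camera_info(name): a dict with "fx", "fy", "cx", "cy" (pixels), "eye" and "attitude" of the camera in the world. Camera axes: x right, y up, looking along -z (the intrinsics and any distortion apply to the point x, -y, -z); pixel columns grow to the right and rows downward; lengths in mm; the calibration is good to about 2 mm. A picture is of the moment at which its call begins. camera_info takes no time and is no camera call.
- r.job_done(): hands the job in; it is judged then, once.
The state is a dict: "t": time; "joint_pos": joint angles; "qd": joint speeds; "joint_torque": joint torques, N m; "eef_pos": TCP position; "tcp_rot": TCP orientation; "ft_force": force on the tool from outside, world axes, zero at the start; "ft_torque": the same for the moment, N m; "finger_gap": finger opening in mm; "grasp_force": force on a finger pad.
Only numpy, scipy, OpenCV 4.12 (cv2) and the standard library are available. Lean on these libraries where they do the work, as an engineer would, in place of code of your own. Each camera call takes 0.05 s, during which the arm holds its last target. There are 200 camera calls.

TASK

Make the nest plate ready: turn its clamp knob anticlockwise to the stop and draw the keeper bar fully back, and fold both carton flaps right back so that they lean outwards. Then take every housing out of the carton and seat each in a pocket of the nest, tongue first under the lip at the pocket's far end and rocked down until it lies flat on the pocket floor. When all are in, slide the keeper bar fully home over their heels and turn the knob clockwise to the stop to lock it; leave the flaps open and the bottle beside the carton standing where it is.

Things in the scene. Friction and masses are not known exactly. Their poses are not given: they have to be found in the camera images.
- nest: aluminium nest plate fixed to the bench, 205 x 290 x 12 mm, three pockets side by side at y = -70, 0, +70 mm. Origin: on the bench under the middle pocket's point. x points from the keeper bar (robot's side) to the lip end, y left, z up. A lip along the far end keeps a housing from dropping in flat: tongue under it first, heel 12 to 18 degrees high, then rock the heel down.
- pocket0 (a point): right pocket: point on its floor, 12 mm above the bench, straight below the centre point of a seated housing (then 32 mm above it); axes as nest. Pocket 47 mm wide, x from -45.5 to 59.5 mm; walls 19 mm high, near end wall 10 thick. At the far end a lip 6 mm thick overhangs from x = 54 mm on, its underside 13 mm above the floor. Play 1.5 mm on each side and end.
- pocket1 (a point): middle pocket: the same point and sizes as pocket0, 70 mm farther along the nest's y
- pocket2 (a point): left pocket: the same point and sizes as pocket0, 140 mm farther along the nest's y
- keeper (a joint): dark steel keeper bar, 232 mm long, across the near end of the nest, sliding along its x: 0 = drawn back clear of the pockets (front edge 30 mm short of the heels), 0.040 m = fully home (starts there), 10 mm over the heels of seated housings, 2 mm above their blocks' tops and short of their ribs. Slides with about 2.5 N, stays where it is left.
- keeper_grip (a point): black grip on the keeper bar: an upright block 16 mm (x) by 50 (y) by 34 high, standing on the bar, whose top is 54 mm above the bench. This point is on its centre line, 74 mm above the bench, 14 mm below its top; moves with the bar; axes as the nest's.
- clamp (a joint): clamp knob at the nest's near right corner, vertical axis: 0 = free, grows clockwise seen from above to its stop at 1.6 = locked (starts at 1.42 to 1.57). Carries a steel nose 45 x 20 mm that swings in behind the keeper bar when that is home and blocks it; with the bar drawn back the nose runs against the bar's end. Friction 0.08 N m.
- clamp_grip (a point): point on the clamp knob's axis, 76 mm above the bench, inside its black grip bar, 46 mm long (along this point's x axis, turns with it), 14 mm wide (y), from 60 to 88 mm above the bench.
- carton: cardboard carton standing fast on the bench: 144 mm (x) by 236 (y) by 84 high, walls 4 mm. Origin: centre of its underside. Inside, on a 4 mm floor, two dividers and thick side pads 30 mm high form three cells, 60 mm wide (y) and 136 long (x), at y = -64, 0, +64 mm, each with at most one housing along x, pointing either way. Two flaps on its y sides.
- flap_left (a joint): left carton flap, a card 140 mm long, 75 mm deep and 4 mm thick hinged on the carton's +y top edge: 0 = level (closed), 1.57 = upright, up to 2.8 = folded outwards and down. Starts ajar at 0.45 to 0.9 rad; friction keeps it where it is left (about 0.05 N m).
- flap_right (a joint): right carton flap, a card 140 mm long, 75 mm deep and 4 mm thick hinged on the carton's -y top edge: 0 = level (closed), 1.57 = upright, up to 2.8 = folded outwards and down. Starts ajar at 0.45 to 0.9 rad; friction keeps it where it is left (about 0.05 N m).
- flap_left_edge (a point): middle of the left flap's free edge; moves with it
- flap_right_edge (a point): middle of the right flap's free edge; moves with it
- flap_left_hinge (a point): middle of the left flap's hinge line, 84 mm above the bench, +118 mm in y from the carton's centre
- flap_right_hinge (a point): middle of the right flap's hinge line, 84 mm above the bench, -118 mm in y from the carton's centre
- housing_a_mid (a point): cast aluminium housing, loose, 0.2 to 0.42 kg: block 88 x 44 x 30 mm; low tongue at one end, 14 long, 34 wide, 8 high, level with the underside; grip rib on top 56 long, 18 wide, 34 high, centred; 64 high in all. Point: over the block's centre, half-way up (32 mm above the underside, 2 above the block's top). x points to the tongue (tip at +58 mm, heel at -44), z up to the rib.
- housing_b_mid (a point): another housing, the same as housing_a, same point and axes. Two or three of the housings are there; one that is absent reads None.
- housing_c_mid (a point): another housing, the same as housing_a, same point and axes. Two or three of the housings are there; one that is absent reads None.
- bottle: bystander: upright bottle, 54 mm across, 150 mm high, between the carton and the nest; leave it standing where it is. Origin: centre of its underside.
Mind the look-alikes: they are no part of the job. Leave any orange look-alike of the part that bears housing_a_mid alone. Leave any orange look-alike of the part that bears housing_c_mid alone.

How it is judged (in metres and radians):
On the way, in this order (a step that is already met when the one before it is completed fails the run):
1. both carton flaps are folded back past upright, and the keeper bar is freed and drawn back (value of joint each of flap_left, flap_right above 1.9 rad and value of joint clamp below 0.4 rad and value of joint keeper below 0.008 m), for 0.2 s.
2. every housing lies flat in a pocket of the nest (((horizontal distance between housing_a_mid and pocket0 below 0.006 m and z of housing_a_mid in the frame of pocket0 below 0.0345 m and angle between housing_a_mid's own z axis and vertical below 0.05 rad) or (horizontal distance between housing_a_mid and pocket1 below 0.006 m and z of housing_a_mid in the frame of pocket1 below 0.0345 m and angle between housing_a_mid's own z axis and vertical below 0.05 rad) or (horizontal distance between housing_a_mid and pocket2 below 0.006 m and z of housing_a_mid in the frame of pocket2 below 0.0345 m and angle between housing_a_mid's own z axis and vertical below 0.05 rad)) and ((horizontal distance between housing_b_mid and pocket0 below 0.006 m and z of housing_b_mid in the frame of pocket0 below 0.0345 m and angle between housing_b_mid's own z axis and vertical below 0.05 rad) or (horizontal distance between housing_b_mid and pocket1 below 0.006 m and z of housing_b_mid in the frame of pocket1 below 0.0345 m and angle between housing_b_mid's own z axis and vertical below 0.05 rad) or (horizontal distance between housing_b_mid and pocket2 below 0.006 m and z of housing_b_mid in the frame of pocket2 below 0.0345 m and angle between housing_b_mid's own z axis and vertical below 0.05 rad)) and ((horizontal distance between housing_c_mid and pocket0 below 0.006 m and z of housing_c_mid in the frame of pocket0 below 0.0345 m and angle between housing_c_mid's own z axis and vertical below 0.05 rad) or (horizontal distance between housing_c_mid and pocket1 below 0.006 m and z of housing_c_mid in the frame of pocket1 below 0.0345 m and angle between housing_c_mid's own z axis and vertical below 0.05 rad) or (horizontal distance between housing_c_mid and pocket2 below 0.006 m and z of housing_c_mid in the frame of pocket2 below 0.0345 m and angle between housing_c_mid's own z axis and vertical below 0.05 rad))), for 0.2 s.
3. the keeper bar is slid home over the heels (value of joint keeper above 0.034 m), for 0.2 s.
4. the clamp knob is turned to lock (value of joint clamp above 1.3 rad), for 0.2 s.
At the end, for the whole second after the job is handed in: Each housing present lies flat in a pocket (centre within 6 mm of the pocket's point, no more than 2.5 mm above its floor, tilt under 0.05 rad), keeper bar beyond 34 mm of its 40 mm travel, knob turned beyond 1.3 rad, both flaps beyond 1.9 rad, everything at rest (all of step 2 and value of joint keeper above 0.034 m and value of joint clamp above 1.3 rad and value of joint each of flap_left, flap_right above 1.9 rad and linear speed of each of housing_a, housing_b, housing_c below 0.02 m/s); the robot touches nothing.
It fails at once if the bottle is knocked over or pushed more than 6 cm away (angle between bottle's own z axis and vertical above 0.7 rad or distance of bottle from where it was at the start of the episode above 0.06 m).
Of housing_a, housing_b, housing_c only 2 to 3 are there at a start; the rules pass over those that are not, and their reading is None.
At some moment in a run one of housing_a, housing_b, housing_c may be knocked a few centimetres aside while the robot is not near it.
Once in a run the grip may slacken for a moment while it holds something.
It also fails if it takes over 210 s, if anything falls off the work surface, if the arm or the gripper's body presses on something with over 40 N, if the wrist force passes 120 N, or if a joint passes its speed limit or range.

## Working session

There is one attempt and no reset: what is moved stays moved. The work goes in short steps, Python scripts to look and compute and a tool call to move; the robot and the scene stay as the last step left them, time stands still between calls to the robot, and variables do not carry over. Pictures are saved under pics/ and viewed, at most 17 in all, crops included, and the job is handed in when it is done.

Besides the shell and the picture viewer there is one more tool, called by a JSON object that holds its "method" and its "body". jog_arm: Moves the arm, as the interface text tells. Its arguments: {"type":"object","properties":{"targets":{"type":"string"},"squeeze":{"type":"number"}},"required":["targets"]}

```bash
ls; mkdir -p pics
python3 - <<'E'
from cell import r
import cv2,numpy as np
o=r.get_obs(); print(o)
for n in("side","top"):
    print(r.camera_info(n))
    im=r.snapshot(n); cv2.imwrite(f"pics/{n}0.png",cv2.resize(im[:,:,::-1],(800,600),interpolation=cv2.INTER_CUBIC)); cv2.imwrite(f"/tmp/{n}0.png",im[:,:,::-1])
print(r.pinch_z)
E
```

```text
pics
{'t': 0.0, 'joint_pos': array([ 1.00187301e+00,  8.80079030e-02,  1.37230202e+00, -2.19823007e-05,
        1.68358836e+00, -1.03113244e-01]), 'qd': array([-0.00034929, -0.00089491, -0.00061588,  0.00116944,  0.00080473,
        0.00026004]), 'joint_torque': array([-6.61150989e-04, -3.51862085e+01, -3.13274467e+01, -2.02227684e-04,
        1.07358961e-02, -7.09418742e-06]), 'eef_pos': array([246.77343765, 490.96445413, 230.085977  ]), 'tcp_rot': array([ 2.30806133e-01,  9.72999075e-01, -1.09194741e-03, -3.69807285e-04]), 'ft_force': array([-0.03765081,  0.31857509,  0.57535758]), 'ft_torque': array([-0.03759183, -0.00370899, -0.02329248]), 'grasp_force': 0.0, 'finger_gap': 85.31015281224003}
{'fx': 366.68129442617, 'fy': 366.68129442617, 'cx': 263.2385357088188, 'cy': 190.48052693910725, 'eye': array([428.03603864, 565.95725572, 862.47441584]), 'attitude': array([-0.02332999,  0.33372573,  0.93838434, -0.08670451])}
{'fx': 363.56084098047984, 'fy': 363.56084098047984, 'cx': 246.56874325842017, 'cy': 186.36741829333178, 'eye': array([ 335.00769465,  -47.77581056, 1155.77390953]), 'attitude': array([ 0.06283335, -0.06663766, -0.69559451,  0.71257257])}
18.700000000000003
```

View pics/top0.png

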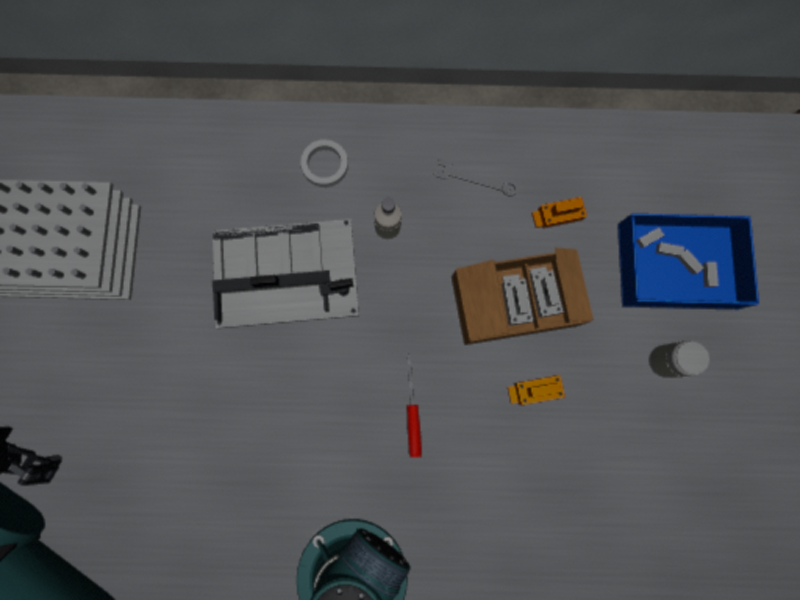

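View pics/side0.png

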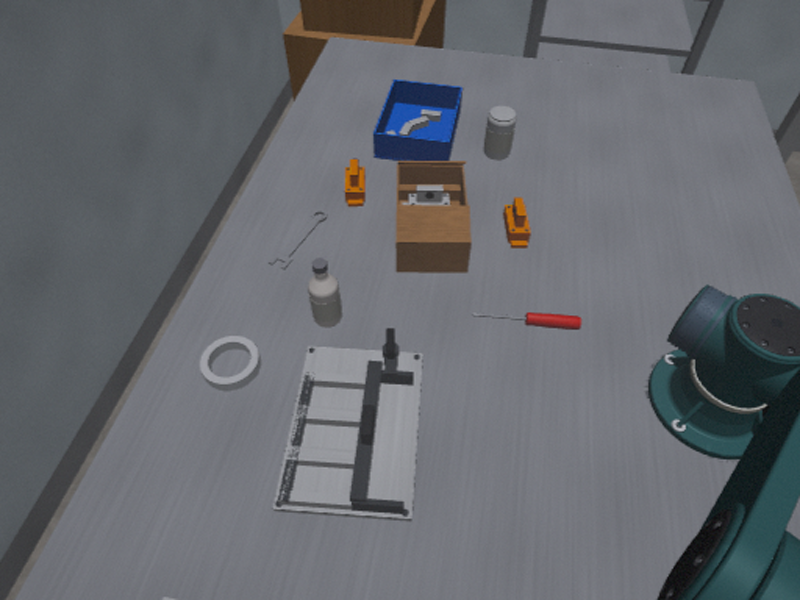

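The top view shows the nest at (285,275), the bottle at (388,215), and the carton at (525,295) with two pale housings visible at (515,300) and (547,292). The left flap (480,300) covers the third cell, and orange look-alikes lie at (558,212) and (537,390). In the side view the nest is at (350,430) with its knob at (391,350), and the carton is at (432,215). Next I'll enlarge the nest and carton.

```bash
cat > h.py <<'E'
import numpy as np,cv2
from scipy.spatial.transform import Rotation as R
from cell import r
class Cam:
    def __init__(s,n):
        s.i=r.camera_info(n); s.R=R.from_quat(s.i["attitude"]).as_matrix(); s.e=np.array(s.i["eye"])
    def ray(s,p):
        d=np.array([(p[0]-s.i["cx"])/s.i["fx"],-(p[1]-s.i["cy"])/s.i["fy"],-1.]); return s.R@(d/np.linalg.norm(d))
    def at(s,p,z):
        d=s.ray(p); return s.e+d*(z-s.e[2])/d[2]
    def px(s,P):
        q=s.R.T@(np.asarray(P,float)-s.e); return np.array([s.i["cx"]-s.i["fx"]*q[0]/q[2],s.i["cy"]+s.i["fy"]*q[1]/q[2]])
C={n:Cam(n) for n in("top","side")}
def tri(pt,ps):
    A=[];b=[]
    for n,p in(("top",pt),("side",ps)):
        d=C[n].ray(p);M=np.eye(3)-np.outer(d,d);A.append(M);b.append(M@C[n].e)
    X=np.linalg.lstsq(np.vstack(A),np.hstack(b),rcond=None)[0]
    return X,[np.linalg.norm(C[n].px(X)-p).round(1) for n,p in(("top",pt),("side",ps))]
E
python3 - <<'E'
import cv2,numpy as np
t=cv2.imread("/tmp/top0.png");s=cv2.imread("/tmp/side0.png")
def c(im,x,y,name): 
    w=cv2.resize(im[y:y+75,x:x+100],(400,300),interpolation=cv2.INTER_CUBIC); w=cv2.convertScaleAbs(w,alpha=1.5)
    for k in range(0,100,10):
        cv2.line(w,(k*4,0),(k*4,6 if k%50 else 14),(0,255,0),1)
        if k<75: cv2.line(w,(0,k*4),(6,k*4),(0,255,0),1)
    cv2.putText(w,f"{x},{y}",(10,25),0,.45,(0,255,255),1); return w
a=np.vstack([np.hstack([c(t,132,138,0),c(t,285,152,0)]),np.hstack([c(s,170,217,0),c(s,225,95,0)])])
cv2.imwrite("pics/crop1.png",a)
E
```

```text
(no output)
```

View pics/crop1.png

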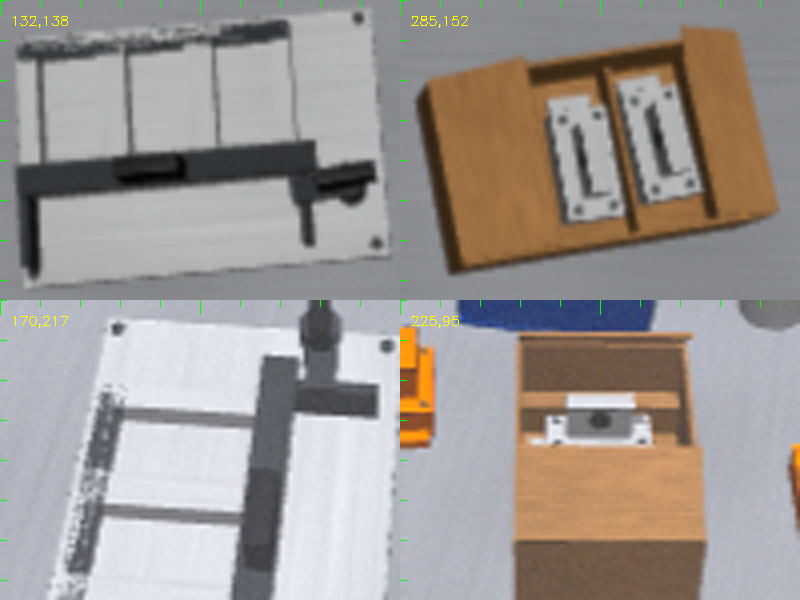

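The crops show the nest (left, with its black grip, bar, knob and divider walls) and the carton yawed about 10°. Housings in the middle and right cells look tongue-up (screw pairs at (580,115) and (652,90), with a longer plain end above). Now to turn these into positions.

Run:
```python
from h import *
t=C["top"]; s=C["side"]
N=lambda x,y:(132+x/4,138+y/4)
K=lambda x,y:(285+(x-400)/4,152+y/4)
SN=lambda x,y:(170+x/4,217+(y-300)/4)
SK=lambda x,y:(225+(x-400)/4,95+(y-300)/4)
f=lambda p,z:t.at(p,z)[:2].round(1)
g=lambda p,z:s.at(p,z)[:2].round(1)
print("carton rim NL,NR,FR z84",f(K(460,268),84),f(K(778,210),84),f(K(738,32),84))
print("plate FR NR NL",f(N(372,8),12),f(N(388,255),12),f(N(25,287),12))
print("screws FR NR top",f(N(359,18),12),f(N(377,243),12)," side",g(SN(118,328),12),g(SN(387,346),12))
print("grip tri", tri(N(150,160),SN(258,470)))
print("grip top z88 top: L,R", f(N(115,160),88),f(N(183,156),88))
print("bar front edge L,R z54",f(N(17,168),54),f(N(314,143),54),"rear",f(N(17,194),54))
print("walls far/near (-y face)",[ (f(N(*a),31),f(N(*b),31)) for a,b in(((40,60),(40,160)),((127,50),(130,155)),((213,45),(217,148)),((290,30),(297,140)))])
print("walls side +y",[ (g(SN(*a),31),g(SN(*b),31)) for a,b in(((120,408),(252,418)),((105,506),(242,516)))])
print("knob grip z88", f(N(322,180),88),f(N(375,170),88),"side",g(SN(320,330),76))
print("bottle", f((388*.64,225*.64),0))
print("housings: screws z34",[f(K(*a),34) for a in((560,117),(601,112),(578,210),(612,207),(632,93),(672,88),(648,200),(685,197))])
# predictions
```

```text
carton rim NL,NR,FR z84 [ 439.8 -211.2] [ 488.7 -448.4] [ 624.8 -423.8]
plate FR NR NL [699.8  22.8] [496.1   3.1] [463.7 288.4]
screws FR NR top [691.1  33.1] [505.6  12.2]  side [691.7  35.5] [505.8  15.1]
grip tri (array([551.78755963, 175.600712  , 109.19615756]), [np.float64(1.1), np.float64(1.4)])
grip top z88 top: L,R [552.2 206.3] [556.5 155.7]
bar front edge L,R z54 [550.9 289.4] [576.4  61.4] rear [530.5 287.8]
walls far/near (-y face) [(array([643.7, 285. ]), array([562.3, 278.9])), (array([653.7, 216.2]), array([568.1, 208.3])), (array([659.7, 147.8]), array([575.4, 140.1])), (array([673.7,  86.8]), array([583.5,  77.2]))]
walls side +y [(array([666.7, 107.3]), array([580.6,  98.5])), (array([655.8, 176.5]), array([570.7, 167.4]))]
knob grip z88 [540.8  50.9] [549.4  11.5] side [544.4  52.6]
bottle [691.9 -53.9]
housings: screws z34 [array([ 565.6, -298.1]), array([ 570.5, -330.6]), array([ 492.1, -311. ]), array([ 495.1, -337.5]), array([ 586.4, -355.4]), array([ 591.3, -387.2]), array([ 501.3, -365.8]), array([ 504.3, -394.8])]
```

```bash
cat >> h.py <<'E'
def jog(xyz,yaw,o=None,pinch=False):
    """row values to bring TCP to xyz (mm) with closing line at world yaw (deg)"""
    o=o or r.get_obs(); M=R.from_quat(o["tcp_rot"]).as_matrix()
    d=M.T@(np.asarray(xyz,float)-o["eef_pos"])/10
    cur=np.degrees(np.arctan2(M[1,1],M[0,1])); a=(yaw-cur+180)%360-180
    return d.round(2),round(-a,1)
def frame(org,yaw):
    c,s=np.cos(np.radians(yaw)),np.sin(np.radians(yaw))
    return lambda x,y,z:np.array([org[0]+c*x-s*y,org[1]+s*x+c*y,z])
CAR=frame((535,-316.4),10.7); CY=-79.3
E
python3 - <<'E'
from h import *
for p in((-20,10,200),(-20,10,100),(-20,175,112),(-20,-175,112)): print(CAR(*p).round(),*jog(CAR(*p),CY))
E
```

```text
[ 513. -310.  200.] [-59.82 -59.61   3.13] 142.6
[ 513. -310.  100.] [-59.82 -59.59  13.13] 142.6
[ 483. -148.  112.] [-49.8  -46.48  11.91] 142.6
[ 548. -492.  112.] [-71.05 -74.29  11.96] 142.6
```

{"method": "jog_arm", "body": {"targets": "-59.8 -59.6 3 142.6 0; -59.8 -59.6 3 142.6 0; -59.8 -59.6 3 142.6 0; -59.8 -59.6 3 142.6 0; -59.8 -59.6 3 142.6 0; -59.8 -59.6 3 142.6 0; -59.8 -59.6 3 142.6 0; -59.8 -59.6 3 142.6 0; -59.8 -59.6 3 142.6 0; -59.8 -59.6 3 142.6 0; -59.8 -59.6 3 142.6 0; -59.8 -59.6 3 142.6 0", "squeeze": 40}}

```text
t: 1.6
eef_pos: [483.8, -221.7, 204.1]
tcp_rot: [0.978, 0.208, -0.0, -0.0]
ft_force: [0.5, 0.9, 0.6]
finger_gap: 0.1
grasp_force: 0.0
```

Run:
```python
from h import *
print(*jog(CAR(-20,10,200),CY))
```

```text
[-0.9   9.3   0.41] 13.3
```

{"method": "jog_arm", "body": {"targets": "-0.9 9.3 0.4 13.3 0; -0.9 9.3 0.4 13.3 0; -0.9 9.3 0.4 13.3 0; -0.9 9.3 6 13.3 0; -0.9 9.3 10 13.3 0; -0.9 9.3 10 13.3 0; -0.9 9.3 10 13.3 0"}}

```text
t: 2.48
eef_pos: [514.8, -308.0, 106.7]
tcp_rot: [0.995, 0.097, 0.001, 0.001]
ft_force: [0.6, 0.4, 0.7]
finger_gap: 0.3
grasp_force: 0.0
```

Run:
```python
from h import *
o=r.get_obs(); print(o["eef_pos"],o["ft_force"])
for p in((-20,10,104),(-20,100,104),(-20,130,112),(-20,170,112),(-20,0,180),(-20,0,106)):print(*jog(CAR(*p),CY,o))
```

```text
[ 514.75664482 -308.00941656  106.679311  ] [0.56181683 0.40773445 0.71833281]
[-0.17  0.2   0.27] 0.5
[-0.1  -8.8   0.25] 0.5
[ -0.07 -11.8   -0.55] 0.5
[ -0.04 -15.8   -0.56] 0.5
[-0.16  1.21 -7.33] 0.5
[-0.18  1.2   0.07] 0.5
```

{"method": "jog_arm", "body": {"targets": "0 -3 0.2 0 0; 0 -6 0.2 0 0; 0 -9 0 0 0; 0 -12 -0.5 0 0; 0 -14.5 -0.5 0 0; 0 -16 -0.5 0 0; 0 -16 -0.5 0 0; 0 -16 -6 0 0; 0 -12 -9 0 0; 0 -6 -9 0 0; 0 0 -9 0 0; 0 1.2 -9 0 0"}}

```text
t: 3.98
eef_pos: [516.0, -323.9, 193.3]
tcp_rot: [0.996, 0.095, -0.001, -0.0]
ft_force: [-1.2, 0.4, 0.4]
finger_gap: -0.2
grasp_force: 0.0
```

{"method": "jog_arm", "body": {"targets": "0 0 4 0 0; 0 0 9 0 0; 0 0 9 0 0; 0 3 9 0 0; 0 6 9 0 0; 0 9 9 0 0; 0 12 8.5 0 0; 0 15 8.3 0 0; 0 17 8.3 0 0; 0 17 8.3 0 0; 0 17 3 0 0; 0 17 -2 0 0"}}

```text
t: 5.48
eef_pos: [549.1, -485.3, 216.7]
tcp_rot: [0.995, 0.097, -0.0, -0.0]
ft_force: [0.6, 0.3, 1.0]
finger_gap: -0.1
grasp_force: 0.0
```

Run:
```python
from h import *
o=r.get_obs(); print(o["eef_pos"],o["ft_force"])
# clamp grip centre & keeper grip
print(*jog((545,30,200),-60,o),*jog((560,180,230),6-180,o))
```

```text
[ 549.07444167 -485.34747635  216.7455476 ] [0.56610624 0.28958785 0.97217721]
[  9.58 -50.64   1.71] -18.8 [ 13.95 -65.07  -1.27] 95.2
```

Run:
```python
from h import *
print(*jog((330,-60,300),-75))
```

```text
[-13.26 -45.98  -8.29] -3.8
```

{"method": "jog_arm", "body": {"targets": "-13.3 -46 -8.3 0 0.5; -13.3 -46 -8.3 0 0.5; -13.3 -46 -8.3 0 0.5; -13.3 -46 -8.3 0 0.5; -13.3 -46 -8.3 0 0.5; -13.3 -46 -8.3 0 0.5; -13.3 -46 -8.3 0 0.5; -13.3 -46 -8.3 0 0.5; -13.3 -46 -8.3 0 0.5; -13.3 -46 -8.3 0 0.5"}}

```text
t: 6.72
eef_pos: [329.7, -60.7, 298.4]
tcp_rot: [0.995, 0.097, 0.001, 0.001]
ft_force: [-0.6, -0.2, -0.1]
finger_gap: 42.7
grasp_force: 0.0
```

Run:
```python
from h import *
t=r.snapshot("top")[:,:,::-1];s=r.snapshot("side")[:,:,::-1]
cv2.imwrite("/tmp/top1.png",t);cv2.imwrite("/tmp/side1.png",s)
def c(im,x,y): 
    w=cv2.resize(im[y:y+75,x:x+100],(400,300),interpolation=cv2.INTER_CUBIC); w=cv2.convertScaleAbs(w,alpha=1.6)
    for k in range(0,100,10):
        cv2.line(w,(k*4,0),(k*4,6 if k%50 else 14),(0,255,0),1)
        if k<75: cv2.line(w,(0,k*4),(6,k*4),(0,255,0),1)
    return w
a=np.vstack([np.hstack([c(t,132,138),c(t,285,152)]),np.hstack([c(s,170,217),c(s,225,90)])])
cv2.imwrite("pics/crop2.png",a)
```

```text
(no output)
```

View pics/crop2.png

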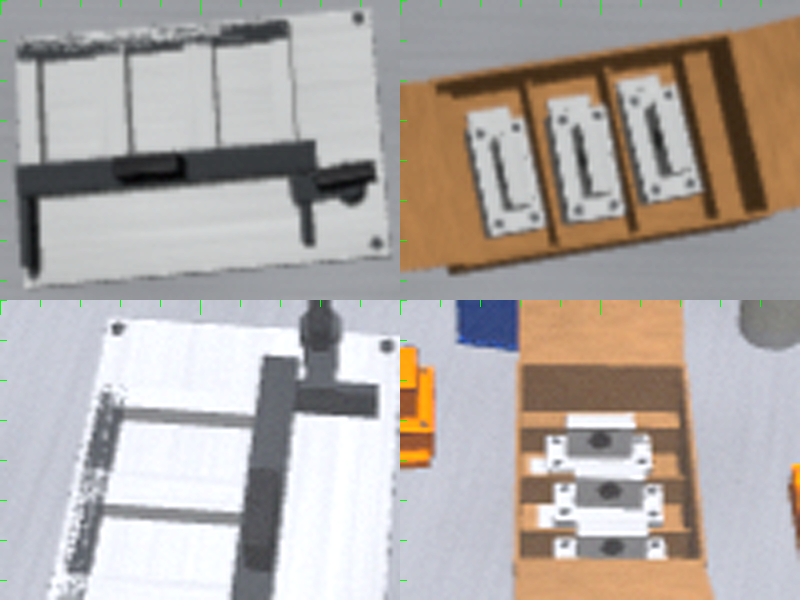

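Both flaps are folded out. There are three pale housings in the cells, all with the tongue up (+x) in the top view, at crop (505,172), (585,158) and (660,140). The orange ones lie outside the carton and aren't touched. Next, the knob and keeper grip enlarged.

Run:
```python
import cv2,numpy as np
t=cv2.imread("/tmp/top1.png");s=cv2.imread("/tmp/side1.png")
def c(im,x,y): 
    w=cv2.resize(im[y:y+36,x:x+50],(400,288),interpolation=cv2.INTER_CUBIC); w=cv2.convertScaleAbs(w,alpha=2.6)
    for k in range(0,50,5):
        cv2.line(w,(k*8,0),(k*8,6 if k%10 else 14),(0,255,0),1)
        if k<36: cv2.line(w,(0,k*8),(6 if k%10 else 14,k*8),(0,255,0),1)
    cv2.putText(w,f"{x},{y}",(15,25),0,.45,(0,0,255),1); return w
cv2.imwrite("pics/crop3.png",np.vstack([np.hstack([c(t,190,165),c(s,230,202)]),np.hstack([c(t,145,165),c(s,215,250)])]))
```

```text
(no output)
```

View pics/crop3.png

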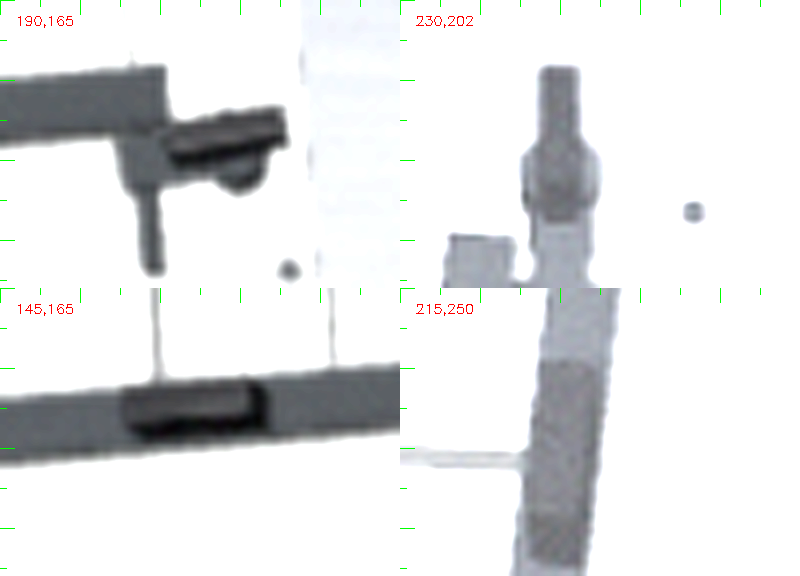

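The top view shows the knob's grip bar at crop (165–285,107–150), with its long axis about 10° off −y, and the keeper grip's top at (125–255,382–427). The side view shows the same two at (559,67–180) and (566,362–517).

Run:
```python
from h import *
T=lambda x,y,ox,oy:(ox+(x%400)/8,oy+(y%288)/8)
kt,ks=T(227,130,190,165),T(559,123,230,202)
gt,gs=T(190,405,145,165),T(566,440,215,250)
for a,b in((kt,ks),(gt,gs)): print(tri(a,b),C["top"].at(a,88),C["side"].at(b,88))
print("knob dir",C["top"].at(T(168,141,190,165),88),C["top"].at(T(284,117,190,165),88), C["side"].at(T(559,67,230,202),88),C["side"].at(T(558,178,230,202),88))
o=r.get_obs()
```

```text
(array([548.21974194,  34.07329911,  80.64814926]), [np.float64(0.1), np.float64(0.1)]) [546.55229937  33.5223968   88.        ] [547.29681252  39.036584    88.        ]
(array([550.44541472, 183.78718678,  79.97891678]), [np.float64(0.3), np.float64(0.4)]) [547.80822922 182.07940195  88.        ] [550.21094532 187.55582265  88.        ]
knob dir [541.81246814  55.40102868  88.        ] [552.04549019  12.3805042   88.        ] [551.74974942  17.31921753  88.        ] [543.35888822  59.81594263  88.        ]
```

Run:
```python
from h import *
print(*jog((547.5,35.5,150),12.5),*jog((547.5,35.5,62),12.5))
```

```text
[23.21 -5.33 14.74] -91.4 [23.21 -5.33 23.54] -91.4
```

{"method": "jog_arm", "body": {"targets": "23.2 -5.3 14.7 -91.4 0.5; 23.2 -5.3 14.7 -91.4 0.5; 23.2 -5.3 14.7 -91.4 0.5; 23.2 -5.3 14.7 -91.4 0.5; 23.2 -5.3 14.7 -91.4 0.5; 23.2 -5.3 14.7 -91.4 0.5; 23.2 -5.3 14.7 -91.4 0.5; 23.2 -5.3 14.7 -91.4 0.5; 23.2 -5.3 14.7 -91.4 0.5; 23.2 -5.3 14.7 -91.4 0.5; 23.2 -5.3 14.7 -91.4 0.5"}}

```text
t: 8.2
eef_pos: [547.5, 35.1, 149.9]
tcp_rot: [0.627, 0.779, -0.0, -0.001]
ft_force: [-0.5, 0.2, -0.2]
finger_gap: 43.1
grasp_force: 0.0
```

Run:
```python
from h import *
print(*jog((547.5,35.5,62),12.5))
```

```text
[0.04 0.02 8.79] -0.1
```

{"method": "jog_arm", "body": {"targets": "0 0 4 0 0.5; 0 0 7 0 0.5; 0 0 8.8 0 0.5; 0 0 8.8 0 0.5; 0 0 8.8 0 0.1; 0 0 8.8 0 0.1; 0 0 8.8 0 0.1; 0 0 8.8 0 0.1", "squeeze": 25}}

```text
t: 9.2
eef_pos: [549.2, 35.8, 64.6]
tcp_rot: [0.626, 0.78, 0.002, 0.002]
ft_force: [2.7, 0.4, 5.0]
finger_gap: 13.1
grasp_force: 29.8
```

{"method": "jog_arm", "body": {"targets": "0 0.2 -0.2 -10 0.1; 0 0.2 -0.2 -20 0.1; 0 0.2 -0.2 -30 0.1; 0 0.2 -0.2 -40 0.1; 0 0.2 -0.2 -50 0.1; 0 0.2 -0.2 -60 0.1; 0 0.2 -0.2 -70 0.1; 0 0.2 -0.2 -78 0.1; 0 0.2 -0.2 -84 0.1; 0 0.2 -0.2 -84 0.1", "squeeze": 40}}

```text
t: 10.45
eef_pos: [549.2, 35.8, 64.7]
tcp_rot: [-0.056, 0.998, -0.0, -0.0]
ft_force: [0.5, -1.3, 1.0]
finger_gap: 13.1
grasp_force: 43.8
```

Run:
```python
from h import *
o=r.get_obs(); print(o["ft_torque"],o["ft_force"],jog(o["eef_pos"],6),jog((549.5,184.5,150),6))
```

```text
[-0.12775292 -0.24021843  0.01840192] [ 0.5110802  -1.31510306  1.02681827] (array([0., 0., 0.]), np.float64(90.4)) (array([-1.69, 14.77, -8.54]), np.float64(90.4))
```

{"method": "jog_arm", "body": {"targets": "0 0 0 -4 0.1; 0 0 0 -7 0.1; 0 0 0 -7 0.1"}}

```text
t: 10.82
eef_pos: [549.2, 35.8, 64.8]
tcp_rot: [-0.114, 0.993, 0.0, -0.0]
ft_force: [0.1, 0.2, 1.6]
finger_gap: 13.2
grasp_force: 82.8
```

Run:
```python
from h import *
o=r.get_obs(); print(o["ft_torque"],o["ft_force"],jog(o["eef_pos"],96))
```

```text
[-0.07710421 -0.09598439 -2.2308607 ] [0.05884492 0.17591918 1.63242916] (array([0., 0., 0.]), np.float64(7.1))
```

{"method": "jog_arm", "body": {"targets": "0 0 0 6 0.1; 0 0 0 6 0.5; 0 0 0 6 0.5; 0 0 0 6 0.5; 0 0 -6 6 0.5; 0 0 -9 6 0.5; 0 0 -9 6 0.5", "squeeze": 25}}

```text
t: 11.7
eef_pos: [551.3, 36.2, 158.4]
tcp_rot: [-0.066, 0.998, -0.0, 0.004]
ft_force: [-0.4, 0.6, -0.1]
finger_gap: 42.6
grasp_force: 0.0
```

Run:
```python
from h import *
print(jog((551,184.5,150),6))
```

```text
(array([-1.91, 14.71,  0.83]), np.float64(91.5))
```

{"method": "jog_arm", "body": {"targets": "-1.9 14.7 0.8 91.5 0.5; -1.9 14.7 0.8 91.5 0.5; -1.9 14.7 0.8 91.5 0.5; -1.9 14.7 0.8 91.5 0.5; -1.9 14.7 0.8 91.5 0.5; -1.9 14.7 0.8 91.5 0.5; -1.9 14.7 0.8 91.5 0.5; -1.9 14.7 0.8 91.5 0.5; -1.9 14.7 0.8 91.5 0.5; -1.9 14.7 0.8 91.5 0.5"}}

```text
t: 12.95
eef_pos: [548.0, 184.2, 144.6]
tcp_rot: [0.668, 0.744, -0.001, -0.001]
ft_force: [-0.1, -0.4, -0.0]
finger_gap: 42.6
grasp_force: 0.0
```

{"method": "jog_arm", "body": {"targets": "0 0 5 0 0.5; 0 0 8.6 0 0.5; 0 0 8.6 0 0.5; 0 0 8.6 0 0.5; 0 0 8.6 0 0.1; 0 0 8.6 0 0.1; 0 0 8.6 0 0.1; 0 0 8.6 0 0.1"}}

```text
t: 13.95
eef_pos: [550.7, 184.7, 63.0]
tcp_rot: [0.669, 0.743, 0.002, 0.001]
ft_force: [1.6, 0.9, 5.5]
finger_gap: 15.8
grasp_force: 28.5
```

{"method": "jog_arm", "body": {"targets": "0 0 -0.3 0 0.1; 0 -1 -0.3 0 0.1; 0 -2 -0.3 0 0.1; 0 -3 -0.3 0 0.1; 0 -4 -0.3 0 0.1; 0 -4.4 -0.3 0 0.1; 0 -4.4 -0.3 0 0.1; 0 -4.4 -0.3 0 0.1", "squeeze": 40}}

```text
t: 14.95
eef_pos: [514.6, 180.6, 63.4]
tcp_rot: [0.67, 0.743, 0.009, 0.007]
ft_force: [33.6, 5.9, -24.2]
finger_gap: 15.1
grasp_force: 44.8
```

{"method": "jog_arm", "body": {"targets": "0 0.4 0 0 0.1; 0 0.4 0 0 0.4; 0 0.4 0 0 0.4; 0 0.4 0 0 0.4; 0 0.4 -5 0 0.4; 0 0.4 -9 0 0.4; 0 0.4 -12 0 0.4; 0 0.4 -12 0 0.4"}}

```text
t: 15.95
eef_pos: [510.4, 180.6, 187.4]
tcp_rot: [0.669, 0.743, 0.003, 0.002]
ft_force: [-0.8, -0.4, -0.1]
finger_gap: 34.4
grasp_force: 0.0
```

Run:
```python
from h import *
print(jog((350,-60,300),-80))
```

```text
(array([-22.24, -18.39, -11.41]), np.float64(86.0))
```

{"method": "jog_arm", "body": {"targets": "-22 -18 -11 86 0.4; -22 -18 -11 86 0.4; -22 -18 -11 86 0.4; -22 -18 -11 86 0.4; -22 -18 -11 86 0.4; -22 -18 -11 86 0.4; -22 -18 -11 86 0.4; -22 -18 -11 86 0.4; -22 -18 -11 86 0.4; -22 -18 -11 86 0.4; -22 -18 -11 86 0.4"}}

```text
t: 17.32
eef_pos: [353.1, -57.3, 293.3]
tcp_rot: [0.996, 0.088, -0.0, -0.0]
ft_force: [0.8, 0.8, 0.1]
finger_gap: 34.3
grasp_force: 0.0
```

Run:
```python
from h import *
t=np.mean([r.snapshot("top")[:,:,::-1] for _ in range(3)],0).astype(np.uint8);s=np.mean([r.snapshot("side")[:,:,::-1] for _ in range(3)],0).astype(np.uint8)
cv2.imwrite("/tmp/top2.png",t);cv2.imwrite("/tmp/side2.png",s)
w=cv2.resize(t[138:214,130:232],(800,596),interpolation=cv2.INTER_CUBIC)
for k in range(0,102,10): cv2.line(w,(int(k*800/102),0),(int(k*800/102),10),(0,0,255),1)
cv2.imwrite("pics/nest2.png",w)
w=cv2.resize(s[215:335,165:275],(550,600),interpolation=cv2.INTER_CUBIC)
cv2.imwrite("pics/nest2s.png",cv2.convertScaleAbs(w,alpha=1.3))
```

```text
(no output)
```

View pics/nest2.png

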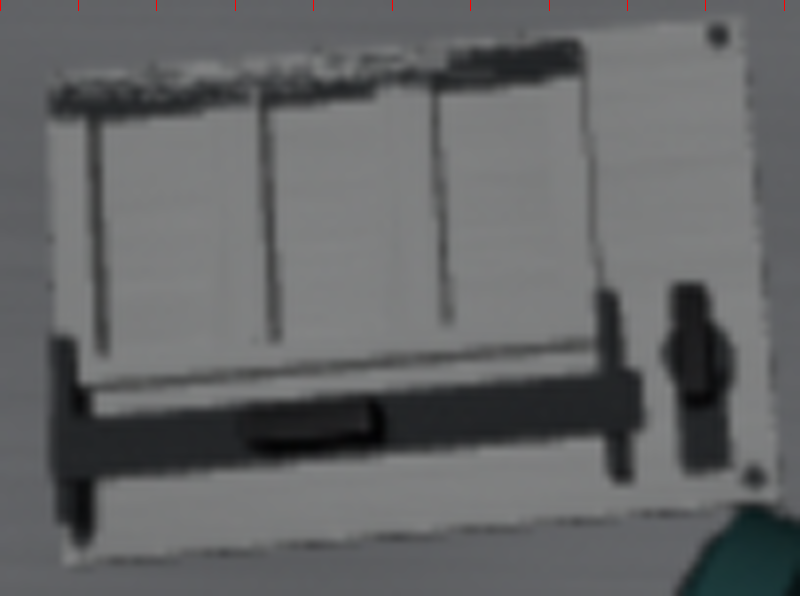

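View pics/nest2s.png

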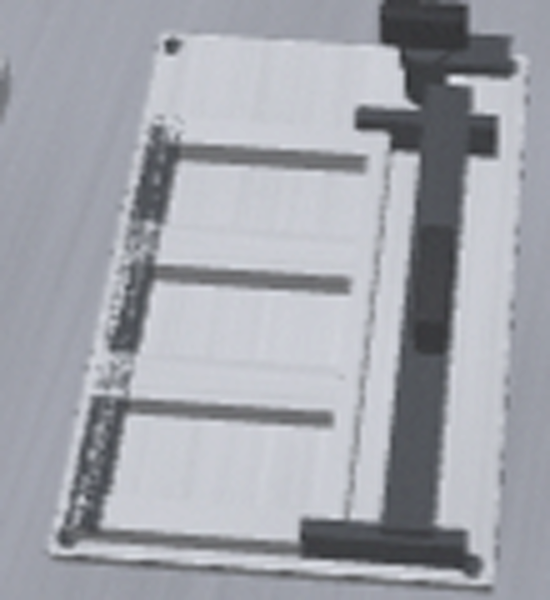

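The knob's nose now points back (−x), the bar is drawn back clear of the pockets, and the near-wall face shows as the dark line (95,385)–(590,345). I'll fit the wall-face lines in both views.

```bash
cat > nest.py <<'E'
from h import *
gt=cv2.cvtColor(cv2.imread("/tmp/top2.png"),6).astype(float);gs=cv2.cvtColor(cv2.imread("/tmp/side2.png"),6).astype(float)
def line(g,a,b,h=3,n=40):
    """centroid of darkness across the segment a-b (raw px), line fit"""
    a,b=np.array(a,float),np.array(b,float);u=(b-a)/np.linalg.norm(b-a);v=np.array([-u[1],u[0]]);off=np.arange(-h,h+.01,.25);pts=[]
    for k in np.linspace(0,1,n):
        p=a+k*(b-a);q=p+off[:,None]*v
        m=cv2.remap(g.astype(np.float32),q[None,:,0].astype(np.float32),q[None,:,1].astype(np.float32),cv2.INTER_CUBIC)[0]
        w=np.clip(np.percentile(m,70)-8-m,0,None)
        if w.sum()>5: pts.append(p+v*(w*off).sum()/w.sum())
    vx,vy,x,y=cv2.fitLine(np.array(pts,np.float32),cv2.DIST_HUBER,0,.01,.01).ravel();d=np.array([vx,vy]);c=np.array([x,y])
    return [c+d*((p-c)@d) for p in(a,b)]
T=lambda x,y:(130-.5+x*102/800,138-.5+y*76/596)
S=lambda x,y:(165-.5+x/5,215-.5+y/5)
ct=np.array([2.6,2.3,0]);cs=np.array([1.9,-3.2,0])
if __name__=="__main__":
    Z=21.5
    for nm,a,b in(("y-L",(95,130),(101,340)),("y-M",(265,110),(275,330)),("y-R",(438,100),(446,315)),("y-RR",(588,90),(599,270)),("near",(110,384),(580,347))):
        P,Q=[C["top"].at(p,Z)+ct for p in line(gt,T(*a),T(*b))]
        print(nm,P[:2].round(1),Q[:2].round(1),"ang",np.degrees(np.arctan2(*(P-Q)[1::-1])).round(2))
    for nm,a,b in(("+yR",(185,153),(355,163)),("+yM",(160,272),(340,284)),("+yL",(135,406),(325,419)),("+yLL",(100,536),(290,546))):
        P,Q=[C["side"].at(p,Z)+cs for p in line(gs,S(*a),S(*b))]
        print(nm,P[:2].round(1),Q[:2].round(1),"ang",np.degrees(np.arctan2(*(P-Q)[1::-1])).round(2))
    print("bar front before/after",[C["top"].at(p,54)[:2].round(1) for p in((136.25,180),(210.5,173.75),(140.8-.5,191.3-.5),(211.6-.5,185.4-.5))])
E
python3 nest.py
```

```text
y-L [645.3 291.8] [557.6 281.5] ang 6.68
y-M [655.5 222.6] [563.5 212.1] ang 6.47
y-R [661.5 152.9] [571.4 142.7] ang 6.42
y-RR [667.3  91.2] [591.6  82.3] ang 6.69
near [538.6 276.9] [559.6  88.2] ang 96.38
+yR [666.6 100.9] [577.4  90.8] ang 6.4
+yM [659.3 170.4] [569.1 160.2] ang 6.48
+yL [650.6 239.8] [560.  229.6] ang 6.45
+yLL [647.9 301.9] [561.3 292.2] ang 6.38
bar front before/after [array([550.9, 289.4]), array([576.4,  61.4]), array([517.5, 274.3]), array([541.3,  58.1])]
```

```bash
cat >> h.py <<'E'
NYAW=6.45; NEST=frame((602.9,190.9),NYAW); NY=NYAW-90
def nuv(p,org=(602.9,190.9)):
    c,s=np.cos(np.radians(NYAW)),np.sin(np.radians(NYAW)); d=np.array(p[:2])-org
    return np.array([c*d[0]+s*d[1],-s*d[0]+c*d[1],p[2]]).round(2)
E
python3 - <<'E'
from h import *
print(jog(NEST(4,0,100),NY))
E
```

```text
(array([ 29.31, -20.08,  19.37]), np.float64(3.6))
```

{"method": "jog_arm", "body": {"targets": "29.3 -20.1 19.4 3.6 0; 29.3 -20.1 19.4 3.6 0; 29.3 -20.1 19.4 3.6 0; 29.3 -20.1 19.4 3.6 0; 29.3 -20.1 19.4 3.6 0; 29.3 -20.1 19.4 3.6 0; 29.3 -20.1 19.4 3.6 0; 29.3 -20.1 19.4 3.6 0; 29.3 -20.1 19.4 3.6 0"}}

```text
t: 18.75
eef_pos: [606.7, 190.9, 100.1]
tcp_rot: [0.998, 0.056, 0.0, 0.0]
ft_force: [-0.3, -0.1, 0.1]
finger_gap: -0.2
grasp_force: 0.0
```

{"method": "jog_arm", "body": {"targets": "0 0 4 0 0; 0 0 6 0 0; 0 0 7.5 0 0; 0 0 8.4 0 0; 0 0 8.8 0 0; 0 0 9.1 0 0; 0 0 9.1 0 0"}}

```text
t: 19.62
eef_pos: [607.1, 191.4, 12.1]
tcp_rot: [0.998, 0.056, 0.0, 0.0]
ft_force: [-5.8, -2.7, 10.0]
finger_gap: -0.1
grasp_force: 4.8
```

Run:
```python
from h import *
o=r.get_obs(); print(nuv(o["eef_pos"]),o["ft_force"].round(1),jog(o["eef_pos"],NY))
```

```text
[ 4.240e+00 -1.000e-02  1.209e+01] [-5.8 -2.7 10. ] (array([0., 0., 0.]), np.float64(-0.0))
```

{"method": "jog_arm", "body": {"targets": "0 0 -1 0 0; 0 0.5 -1 0 0; 0 0.9 -1 0 0; 0 1 -1 0 0; 0 1.1 -1 0 0; 0 1.1 -1 0 0"}}

```text
t: 20.38
eef_pos: [608.0, 181.3, 18.5]
tcp_rot: [0.998, 0.056, -0.0, -0.001]
ft_force: [-0.3, 3.9, 0.1]
finger_gap: -0.1
grasp_force: 1.9
```

Run:
```python
from h import *
o=r.get_obs(); print(nuv(o["eef_pos"]),o["ft_force"].round(1))
```

```text
[  3.94 -10.11  18.47] [-0.3  3.9  0.1]
```

{"method": "jog_arm", "body": {"targets": "0 -0.6 0 0 0; 0 -1.1 0 0 0; 0 -1.6 0 0 0; 0 -2 0 0 0; 0 -2.2 0 0 0; 0 -2.2 0 0 0"}}

```text
t: 21.12
eef_pos: [605.7, 201.3, 18.6]
tcp_rot: [0.998, 0.056, -0.0, 0.001]
ft_force: [0.2, -4.4, 0.9]
finger_gap: 0.4
grasp_force: 2.0
```

Run:
```python
from h import *
o=r.get_obs(); print(nuv(o["eef_pos"]),o["ft_force"].round(1))
```

```text
[ 3.94 10.03 18.65] [ 0.2 -4.4  0.9]
```

{"method": "jog_arm", "body": {"targets": "0 1.1 0 0 0; -2.5 1.1 0 0 0; -3.5 1.1 0 0 0; -3.8 1.1 0 0 0; -4 1.1 0 0 0; -4.2 1.1 0 0 0; -4.2 1.1 0 0 0"}}

```text
t: 22.0
eef_pos: [568.8, 187.2, 19.2]
tcp_rot: [0.998, 0.056, 0.004, -0.001]
ft_force: [8.8, 1.0, -5.4]
finger_gap: 0.2
grasp_force: 4.2
```

Run:
```python
from h import *
o=r.get_obs(); print(nuv(o["eef_pos"]),o["ft_force"].round(1))
```

```text
[-34.33   0.14  19.18] [ 8.8  1.  -5.4]
```

{"method": "jog_arm", "body": {"targets": "4 0 0 0 0; 6.5 0 0 0 0; 7.8 0 0 0 0; 8 0 0 0 0; 8.2 0 0 0 0; 8.4 0 0 0 0; 8.4 0 0 0 0"}}

```text
t: 22.88
eef_pos: [645.8, 195.9, 18.4]
tcp_rot: [0.998, 0.056, -0.003, 0.0]
ft_force: [-6.5, -0.5, 3.5]
finger_gap: 0.1
grasp_force: 2.9
```

Run:
```python
from h import *
o=r.get_obs(); print(nuv(o["eef_pos"]),o["ft_force"].round(1))
```

```text
[43.18  0.13 18.42] [-6.5 -0.5  3.5]
```

```bash
sed -i 's/602.9,190.9/603.1,190.9/g' h.py
python3 - <<'E'
from h import *
print(jog((353,-57,290),CY))
E
```

```text
(array([-32.08,  21.86, -26.96]), np.float64(-4.3))
```

{"method": "jog_arm", "body": {"targets": "-2 0 -4 0 0; -5 0 -10 0 0; -32 21.8 -27 -4.3 0.4; -32 21.8 -27 -4.3 0.4; -32 21.8 -27 -4.3 0.4; -32 21.8 -27 -4.3 0.4; -32 21.8 -27 -4.3 0.4; -32 21.8 -27 -4.3 0.4; -32 21.8 -27 -4.3 0.4; -32 21.8 -27 -4.3 0.4; -32 21.8 -27 -4.3 0.4"}}

```text
t: 24.25
eef_pos: [355.1, -55.5, 287.4]
tcp_rot: [0.996, 0.094, -0.001, -0.001]
ft_force: [0.7, -0.2, -0.4]
finger_gap: 34.0
grasp_force: 0.0
```

Run:
```python
from h import *
t=np.mean([r.snapshot("top")[:,:,::-1] for _ in range(3)],0).astype(np.uint8);s=np.mean([r.snapshot("side")[:,:,::-1] for _ in range(3)],0).astype(np.uint8)
cv2.imwrite("/tmp/top3.png",t);cv2.imwrite("/tmp/side3.png",s)
def c(im,x,y): 
    w=cv2.resize(im[y:y+50,x:x+66],(792//2*1,300),interpolation=cv2.INTER_CUBIC); w=cv2.convertScaleAbs(w,alpha=1.6)
    return w
a=np.hstack([cv2.resize(t[160:220,290:365],(400,320),interpolation=cv2.INTER_CUBIC),cv2.resize(s[110:170,245:320],(400,320),interpolation=cv2.INTER_CUBIC)])
cv2.imwrite("pics/cart3.png",cv2.convertScaleAbs(a,alpha=1.4))
```

```text
(no output)
```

View pics/cart3.png

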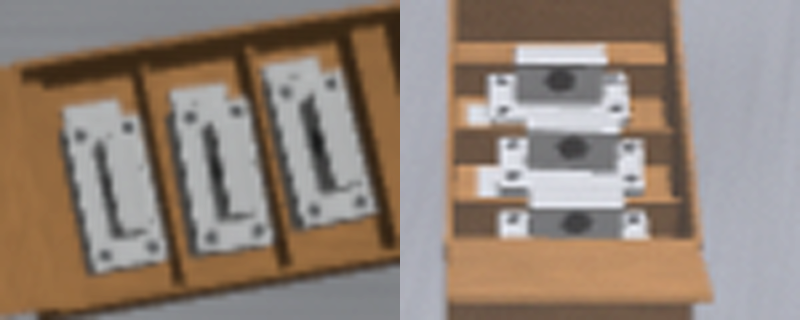

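The crop confirms three white housings, one per cell, with tongues at top (90,110), (197,95) and (290,70), pointing up (+x). Each shows four screw holes at its block corners. I'll locate the centres from the holes in both views.

```bash
cat > hous.py <<'E'
from h import *
def blob(g,p,h=2.2):
    p=np.array(p,float)
    for _ in range(3):
        yy,xx=np.mgrid[-h:h+.1:.25,-h:h+.1:.25]
        m=cv2.remap(g,(p[0]+xx).astype(np.float32),(p[1]+yy).astype(np.float32),cv2.INTER_CUBIC)
        w=np.clip(np.percentile(m,60)-10-m,0,None)*(np.hypot(xx,yy)<h)
        p=p+np.array([(w*xx).sum(),(w*yy).sum()])/max(w.sum(),1e-6)
    return p
if __name__=="__main__":
    gt=cv2.imread("/tmp/top3.png",0).astype(np.float32);gs=cv2.imread("/tmp/side3.png",0).astype(np.float32)
    T=lambda x,y:(290-.5+x*75/400,160-.5+y*60/320); S=lambda x,y:(245-.5+(x-400)*75/400,110-.5+y*60/320)
    H={"H1":[(80,135),(128,127),(104,255),(152,247)],"H2":[(190,117),(236,111),(211,237),(258,229)],"H3":[(286,91),(331,84),(314,210),(361,202)]}
    Sd={"H2":[(511,177),(512,146),(628,178),(629,147)],"H3":[(503,112),(501,80),(617,108),(620,78)]}
    for k,v in H.items():
        pt=[blob(gt,T(*a)) for a in v]; P=np.array([C["top"].at(p,34) for p in pt])
        d=(P[0]+P[1]-P[2]-P[3]); print(k,"top@34 centre",P.mean(0).round(1),"yaw",np.degrees(np.arctan2(d[1],d[0])).round(1),"len",(np.linalg.norm(d)/2).round(1),"wid",np.linalg.norm(P[0]-P[1]).round(1))
        if k in Sd:
            ps=[blob(gs,S(*a)) for a in Sd[k]]; Q=np.array([C["side"].at(p,34) for p in ps])
            print("  side@34",Q.mean(0).round(1),"tri",np.mean([tri(a,b)[0] for a,b in zip(pt,ps)],0).round(1))
    print("knob etc check: nest origin by top")
E
python3 hous.py
```

```text
H1 top@34 centre [ 519.5 -254.7   34. ] yaw 11.2 len 72.1 wid 28.8
H2 top@34 centre [ 531.4 -318.4   34. ] yaw 8.9 len 72.0 wid 28.5
  side@34 [ 532.3 -322.3   34. ] tri [ 531.2 -317.3   38.4]
H3 top@34 centre [ 549.  -376.8   34. ] yaw 12.1 len 72.0 wid 27.9
  side@34 [ 547.3 -381.3   34. ] tri [ 547.3 -374.9   39.5]
knob etc check: nest origin by top
```

Run:
```python
from h import *
print(jog((521.5,-254.7,130),-78.8))
```

```text
(array([12.65, 22.67, 15.76]), np.float64(-0.4))
```

{"method": "jog_arm", "body": {"targets": "12.6 22.7 15.8 0 0.45; 12.6 22.7 15.8 0 0.45; 12.6 22.7 15.8 0 0.45; 12.6 22.7 15.8 0 0.45; 12.6 22.7 15.8 0 0.45; 12.6 22.7 15.8 0 0.45; 12.6 22.7 15.8 0 0.45", "squeeze": 40}}

```text
t: 25.42
eef_pos: [520.8, -255.4, 130.4]
tcp_rot: [0.996, 0.093, -0.0, -0.001]
ft_force: [-0.5, 0.6, 1.3]
finger_gap: 38.4
grasp_force: 0.0
```

Run:
```python
from h import *
print(jog((521.5,-254.7,42),-78.8))
```

```text
(array([ 0.09, -0.04,  8.84]), np.float64(-0.5))
```

{"method": "jog_arm", "body": {"targets": "0.1 0 4 0 0.45; 0.1 0 7 0 0.45; 0.1 0 8.8 0 0.45; 0.1 0 8.8 0 0.45; 0.1 0 8.8 0 0; 0.1 0 8.8 0 0; 0.1 0 8.8 0 0; 0.1 0 8.8 0 0; 0.1 0 8.8 0 0"}}

```text
t: 26.55
eef_pos: [522.9, -256.1, 44.8]
tcp_rot: [0.996, 0.093, 0.001, 0.001]
ft_force: [-0.5, 2.6, 5.9]
finger_gap: 17.3
grasp_force: 45.7
```

Run:
```python
from h import *
o=r.get_obs();print(o["eef_pos"],o["ft_force"].round(1),jog(NEST(-6,70,150),NY))
```

```text
[ 522.90853696 -256.07711004   44.76207962] [-0.5  2.6  5.9] (array([ 16.13, -49.44, -10.56]), np.float64(4.2))
```

{"method": "jog_arm", "body": {"targets": "0 0 -4 0 0; 0 0 -8 0 0; 0 0 -12 0 0; 3 -5 -12 0 0; 5 -10 -12 1 0; 7 -15 -12 2 0; 9 -20 -12 3 0; 11 -25 -12 4 0; 12 -30 -12 4 0; 13 -35 -12 4 0; 15 -41 -12 4 0; 16 -47 -12 4 0"}}

```text
t: 28.05
eef_pos: [591.8, 237.2, 161.6]
tcp_rot: [0.998, 0.058, -0.0, 0.0]
ft_force: [1.2, -0.5, -2.8]
finger_gap: 17.2
grasp_force: 44.5
```

Run:
```python
from h import *
o=r.get_obs();print(nuv(o["eef_pos"]),o["ft_force"].round(1),jog(NEST(-8,70,100),NY))
```

```text
[ -5.98  47.27 161.55] [ 1.2 -0.5 -2.8] (array([-0.19, -2.28,  6.15]), np.float64(0.2))
```

{"method": "jog_arm", "body": {"targets": "-0.2 -1.5 2 0 0; -0.2 -2.3 5 0 0; -0.2 -2.3 7.6 0 0; -0.2 -2.3 7.6 0 0; -0.2 -2.3 7.6 0 0", "squeeze": 35}}

```text
t: 28.68
eef_pos: [587.6, 257.8, 87.2]
tcp_rot: [0.998, 0.058, 0.0, 0.0]
ft_force: [-0.3, -0.2, -1.9]
finger_gap: 17.2
grasp_force: 44.5
```

Run:
```python
from h import *
o=r.get_obs();print(nuv(o["eef_pos"]),o["ft_force"].round(1),jog(NEST(-8,70,73),NY),o["finger_gap"])
s=r.snapshot("side")[:,:,::-1]; cv2.imwrite("pics/s4.png",cv2.convertScaleAbs(cv2.resize(s[215:335,165:275],(550,600),interpolation=cv2.INTER_CUBIC),alpha=1.3))
```

```text
[-7.92 68.27 87.17] [-0.3 -0.2 -1.9] (array([-0.01, -0.17,  1.42]), np.float64(0.2)) 17.2058383950894
```

View pics/s4.png

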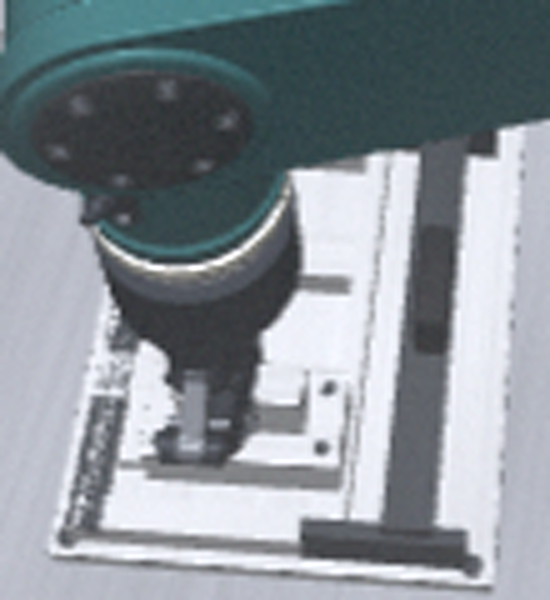

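The housing is in the grip above the left pocket. Its heel screws show at (330,388) and (321,447), and its near top edge runs from (145,460) to (342,465). I'll work out where it sits relative to the pads.

Run:
```python
from h import *
S=lambda x,y:(165-.5+x/5,215-.5+y/5)
for z in(76.4,78):
  for p in((330,388),(321,447),(145,460),(342,465)): print(z,p,nuv(C["side"].at(S(*p),z)))
print("pad tip",nuv(C["side"].at(S(195,460),87)), "known front screws? tcp", r.get_obs()["eef_pos"], C["side"].px(r.get_obs()["eef_pos"]+np.array([0,12,0])))
```

```text
76.4 (330, 388) [-46.46  54.4   76.4 ]
76.4 (321, 447) [-45.87  81.87  76.4 ]
76.4 (145, 460) [30.23 93.27 76.4 ]
76.4 (342, 465) [-56.06  89.28  76.4 ]
78 (330, 388) [-46.64  55.09  78.  ]
78 (321, 447) [-46.04  82.51  78.  ]
78 (145, 460) [29.9  93.88 78.  ]
78 (342, 465) [-56.21  89.89  78.  ]
pad tip [ 6.53 95.75 87.  ] known front screws? tcp [588.09025893 258.09422312  88.15227174] [210.33100445 299.85858203]
```

{"method": "jog_arm", "body": {"targets": "0.3 -0.18 0.8 0 0; 0.3 -0.18 1.4 0 0; 0.35 -0.18 1.6 0 0; 0.55 -0.18 1.8 0 0; 0.75 -0.18 2 0 0; 0.95 -0.18 2.2 0 0; 1.15 -0.18 2.4 0 0; 1.35 -0.18 2.6 0 0; 1.35 -0.18 2.6 0 0", "squeeze": 30}}

```text
t: 29.85
eef_pos: [601.5, 262.2, 62.0]
tcp_rot: [0.998, 0.058, 0.002, -0.001]
ft_force: [-0.8, -0.3, 4.4]
finger_gap: 16.9
grasp_force: 46.2
```

Run:
```python
from h import *
o=r.get_obs();print(nuv(o["eef_pos"]),o["ft_force"].round(1),o["ft_torque"].round(2))
s=r.snapshot("side")[:,:,::-1]; cv2.imwrite("/tmp/s5.png",s);cv2.imwrite("pics/s5.png",cv2.convertScaleAbs(cv2.resize(s[265:335,165:265],(800,560),interpolation=cv2.INTER_CUBIC),alpha=1.3))
```

```text
[ 6.42 71.03 62.01] [-0.8 -0.3  4.4] [-0.04  0.5   0.01]
```

View pics/s5.png

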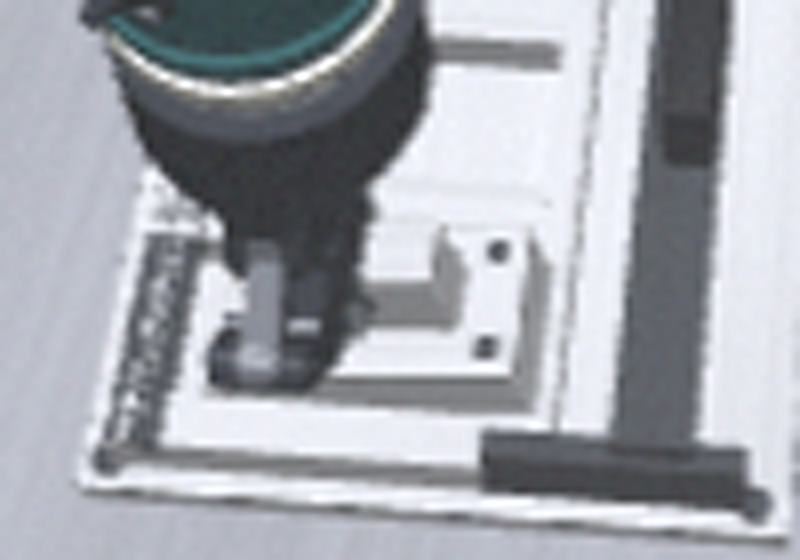

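{"method": "jog_arm", "body": {"targets": "0 0.08 0 0 0; 0.2 0.08 0.03 0 0; 0.4 0.08 0.05 0 0; 0.6 0.08 0.05 0 0; 0.75 0.08 0.05 0 0; 0.75 0.08 0.05 0 0"}}

```text
t: 30.65
eef_pos: [607.9, 262.1, 61.4]
tcp_rot: [0.998, 0.059, 0.0, -0.0]
ft_force: [-4.9, 0.3, 6.1]
finger_gap: 16.9
grasp_force: 46.4
```

Run:
```python
from h import *
o=r.get_obs();print(nuv(o["eef_pos"]),o["ft_force"].round(1),o["ft_torque"].round(2))
```

```text
[12.74 70.26 61.44] [-4.9  0.3  6.1] [-0.03  0.61  0.02]
```

{"method": "jog_arm", "body": {"targets": "-0.1 0 0.15 0 0; -0.3 0 0.3 0 0; -0.5 0 0.45 0 0; -0.7 0 0.6 0 0; -0.85 0 0.75 0 0; -1 0 0.9 0 0; -1 0 0.9 0 0"}}

```text
t: 31.52
eef_pos: [604.5, 261.8, 58.7]
tcp_rot: [0.998, 0.058, 0.009, -0.002]
ft_force: [2.0, -0.9, 16.3]
finger_gap: 16.9
grasp_force: 47.9
```

Run:
```python
from h import *
o=r.get_obs();print(nuv(o["eef_pos"]),o["ft_force"].round(1),o["ft_torque"].round(2))
```

```text
[ 9.34 70.29 58.7 ] [ 2.  -0.9 16.3] [-0.13 -0.84 -0.03]
```

{"method": "jog_arm", "body": {"targets": "0.4 0 -0.3 0 0; 0.4 0 -0.3 0 0; 0.4 0 -0.3 0 0.12; 0.4 0 -0.3 0 0.2; 0.4 0 -0.3 0 0.35; 0.4 0 -0.3 0 0.4; 0.4 0 -3 0 0.4; 0.4 0 -5 0 0.4; 0.4 0 -7 0 0.4; 0.4 0 -7 0 0.4", "squeeze": 20}}

```text
t: 32.78
eef_pos: [603.3, 261.6, 124.1]
tcp_rot: [0.998, 0.058, 0.003, -0.001]
ft_force: [0.4, -0.4, -0.8]
finger_gap: 34.2
grasp_force: 0.0
```

Run:
```python
from h import *
s=r.snapshot("side")[:,:,::-1]; cv2.imwrite("/tmp/s6.png",s);cv2.imwrite("pics/s6.png",cv2.convertScaleAbs(cv2.resize(s[255:335,165:265],(750,600),interpolation=cv2.INTER_CUBIC),alpha=1.3))
print(nuv(r.get_obs()["eef_pos"]))
```

```text
[  7.31  70.07 122.36]
```

View pics/s6.png

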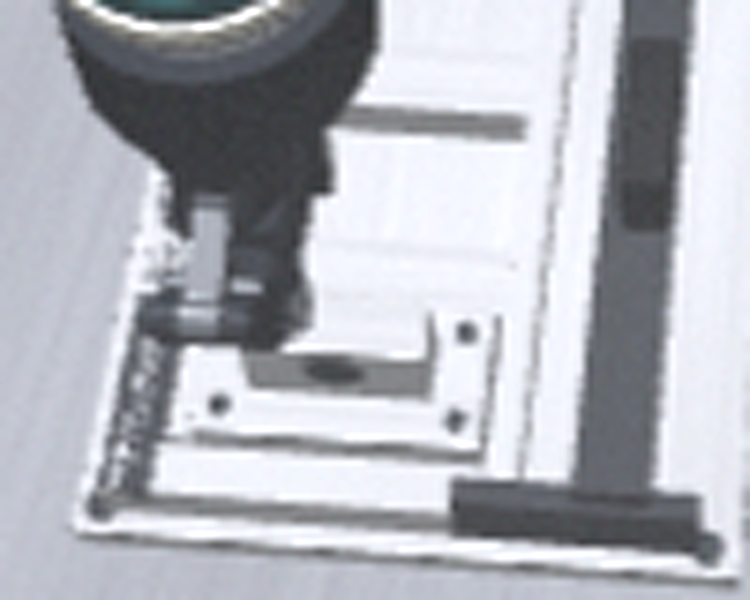

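The housing looks flat in the left pocket: screws at (218,403), (455,420) and (466,332), heel face no longer showing. I'll check by touching its rib top near the heel with shut fingers; the expected height is 76 mm.

Run:
```python
from h import *
S=lambda x,y:(165-.5+x/7.5,255-.5+y/7.5)
for p in((218,403),(455,420),(466,332)): print(nuv(C["side"].at(S(*p),42)))
print(jog(NEST(-18,70,84),NY))
```

```text
[36.42 84.18 42.  ]
[-36.05  84.22  42.  ]
[-35.78  56.44  42.  ]
(array([-2.54, -0.  ,  3.83]), np.float64(0.2))
```

{"method": "jog_arm", "body": {"targets": "-1.5 0 0 0 0; -2.5 0 2 0 0; -2.5 0 3.8 0 0; -2.5 0 4.3 0 0; -2.5 0 4.7 0 0; -2.5 0 5 0 0; -2.5 0 5 0 0"}}

```text
t: 33.7
eef_pos: [576.7, 258.2, 76.0]
tcp_rot: [0.998, 0.058, -0.0, -0.0]
ft_force: [-10.0, -3.4, 18.4]
finger_gap: 0.2
grasp_force: 8.9
```

```bash
cat > look.py <<'E'
from hous import *
import sys
# re-measure housings in carton from fresh top view; screws tracked from previous px
H={"H2":[(190,117),(236,111),(211,237),(258,229)],"H3":[(286,91),(331,84),(314,210),(361,202)]}
T=lambda x,y:(290-.5+x*75/400,160-.5+y*60/320)
t=np.mean([r.snapshot("top")[:,:,::-1] for _ in range(3)],0).astype(np.uint8); g=cv2.cvtColor(t,6).astype(np.float32)
old=cv2.imread("/tmp/top3.png",0).astype(np.float32)
print("change carton",np.abs(g-old)[160:220,290:365].mean().round(2),"bottle",np.abs(g-old)[125:155,235:262].mean().round(2))
for k,v in H.items():
    P=np.array([C["top"].at(blob(g,T(*a)),34) for a in v]); d=P[0]+P[1]-P[2]-P[3]
    print(k,P.mean(0).round(1),"yaw",np.degrees(np.arctan2(d[1],d[0])).round(1),"len",(np.linalg.norm(d)/2).round(1))
cv2.imwrite("/tmp/top4.png",t)
E
python3 - <<'E'
from h import *
print(jog((353,-57,290),-81))
E
```

```text
(array([-25.9 ,  28.69, -21.4 ]), np.float64(-2.3))
```

{"method": "jog_arm", "body": {"targets": "0 0 -5 0 0; 0 0 -10 0 0.45; -26 28.7 -21.4 -2.3 0.45; -26 28.7 -21.4 -2.3 0.45; -26 28.7 -21.4 -2.3 0.45; -26 28.7 -21.4 -2.3 0.45; -26 28.7 -21.4 -2.3 0.45; -26 28.7 -21.4 -2.3 0.45; -26 28.7 -21.4 -2.3 0.45; -26 28.7 -21.4 -2.3 0.45", "squeeze": 40}}

```text
t: 34.95
eef_pos: [352.4, -58.5, 286.6]
tcp_rot: [0.997, 0.076, 0.002, 0.001]
ft_force: [-0.3, -0.4, -0.3]
finger_gap: 38.2
grasp_force: 0.0
```

```bash
python3 look.py
python3 - <<'E'
from h import *
print(jog((532.6,-318.4,130),-81))
E
```

```text
change carton 4.39 bottle 0.63
H2 [ 531.4 -318.4   34. ] yaw 8.8 len 72.1
H3 [ 549.  -376.8   34. ] yaw 12.1 len 72.0
(array([13.66, 28.69, 15.44]), np.float64(0.0))
```

{"method": "jog_arm", "body": {"targets": "13.7 28.7 15.4 0 0.45; 13.7 28.7 15.4 0 0.45; 13.7 28.7 15.4 0 0.45; 13.7 28.7 15.4 0 0.45; 13.7 28.7 15.4 0 0.45; 13.7 28.7 15.4 0 0.45; 13.7 28.7 15.4 0 0.45; 13.7 28.7 15.4 0 0.45"}}

```text
t: 36.1
eef_pos: [533.0, -317.7, 130.2]
tcp_rot: [0.997, 0.079, -0.001, -0.001]
ft_force: [0.2, 0.6, 0.3]
finger_gap: 38.6
grasp_force: 0.0
```

Run:
```python
from h import *
print(jog((532.6,-318.4,42),-81))
```

```text
(array([-0.04,  0.08,  8.82]), np.float64(0.1))
```

{"method": "jog_arm", "body": {"targets": "-0.1 0.1 4 0 0.45; -0.1 0.1 7 0 0.45; -0.1 0.1 8.8 0 0.45; -0.1 0.1 8.8 0 0.45; -0.1 0.1 8.8 0 0; -0.1 0.1 8.8 0 0; -0.1 0.1 8.8 0 0; -0.1 0.1 8.8 0 0; -0.1 0.1 8.8 0 0"}}

```text
t: 37.22
eef_pos: [532.7, -320.5, 45.1]
tcp_rot: [0.997, 0.079, 0.001, 0.001]
ft_force: [-0.9, 3.0, 6.3]
finger_gap: 17.0
grasp_force: 46.2
```

Run:
```python
from h import *
o=r.get_obs();print(jog(NEST(-7,0,155),NY,o))
```

```text
(array([ 14.29, -49.42, -11.02]), np.float64(2.6))
```

{"method": "jog_arm", "body": {"targets": "0 0 -4 0 0; 0 0 -8 0 0; 0 0 -12 0 0; 2 -5 -12 0 0; 4 -10 -12 1 0; 6 -15 -12 2 0; 8 -20 -12 2.5 0; 9 -25 -12 2.5 0; 10 -30 -12 2.5 0; 11 -35 -12 2.5 0; 13 -41 -12 2.5 0; 14 -46 -12 2.5 0"}}

```text
t: 38.72
eef_pos: [597.7, 157.6, 161.6]
tcp_rot: [0.998, 0.057, -0.001, 0.0]
ft_force: [1.1, 0.1, -3.2]
finger_gap: 17.4
grasp_force: 44.7
```

Run:
```python
from h import *
o=r.get_obs();print(nuv(o["eef_pos"]),o["ft_force"].round(1),o["finger_gap"],jog(NEST(-7,0,86),NY,o))
```

```text
[ -9.07 -32.44 161.56] [ 1.1  0.1 -3.2] 17.402176213250385 (array([ 0.22, -3.25,  7.55]), np.float64(0.1))
```

{"method": "jog_arm", "body": {"targets": "0.2 -2 2 0 0; 0.2 -3.2 5 0 0; 0.2 -3.2 7.5 0 0; 0.2 -3.2 7.5 0 0; 0.2 -3.2 7.5 0 0", "squeeze": 35}}

```text
t: 39.35
eef_pos: [596.7, 187.2, 88.3]
tcp_rot: [0.998, 0.056, 0.0, 0.0]
ft_force: [0.8, -0.0, -3.3]
finger_gap: 17.2
grasp_force: 44.7
```

Run:
```python
from h import *
o=r.get_obs();print(nuv(o["eef_pos"]),o["ft_force"].round(1))
s=r.snapshot("side")[:,:,::-1]; cv2.imwrite("/tmp/s7.png",s);cv2.imwrite("pics/s7.png",cv2.convertScaleAbs(cv2.resize(s[235:315,170:270],(750,600),interpolation=cv2.INTER_CUBIC),alpha=1.3))
```

```text
[-6.77 -2.95 88.31] [ 0.8 -0.  -3.3]
```

View pics/s7.png

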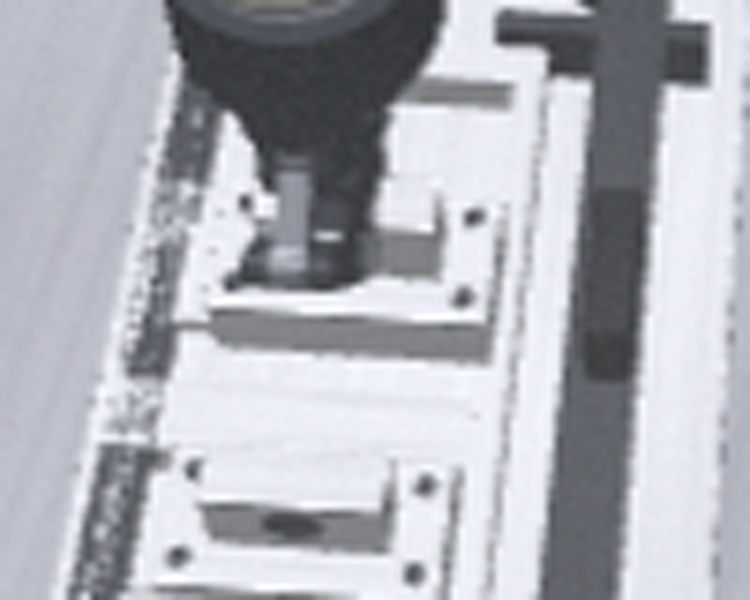

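The first housing lies flat in the left pocket (screws at (193,468), (427,485), (413,573)). The second is held over the middle one, with screws at (474,216), (462,297) and (246,203).

Run:
```python
from h import *
S=lambda x,y:(170-.5+x/7.5,235-.5+y/7.5)
for p in((474,216),(462,297),(246,203)): print(nuv(C["side"].at(S(*p),77.2)))
for p in((193,468),(427,485),(413,573)): print("seated",nuv(C["side"].at(S(*p),42)))
print(nuv(r.get_obs()["eef_pos"]))
```

```text
[-42.93 -17.04  77.2 ]
[-42.54  10.92  77.2 ]
[ 29.61 -16.24  77.2 ]
seated [37.57 57.25 42.  ]
seated [-35.45  57.43  42.  ]
seated [-34.81  85.24  42.  ]
[-6.19 -2.8  89.31]
```

{"method": "jog_arm", "body": {"targets": "0 -0.15 0.8 0 0; 0 -0.25 1.4 0 0; 0.05 -0.25 1.65 0 0; 0.2 -0.25 1.85 0 0; 0.4 -0.25 2.05 0 0; 0.6 -0.25 2.25 0 0; 0.8 -0.25 2.45 0 0; 1 -0.25 2.65 0 0; 1 -0.25 2.65 0 0", "squeeze": 30}}

```text
t: 40.52
eef_pos: [607.7, 191.9, 62.9]
tcp_rot: [0.998, 0.057, 0.002, -0.0]
ft_force: [0.2, 0.3, 5.4]
finger_gap: 17.0
grasp_force: 46.5
```

Run:
```python
from h import *
o=r.get_obs();print(nuv(o["eef_pos"]),o["ft_force"].round(1),o["ft_torque"].round(2))
```

```text
[ 4.73  0.48 62.88] [0.2 0.3 5.4] [ 0.11  0.34 -0.02]
```

{"method": "jog_arm", "body": {"targets": "0 0.04 0 0 0; 0.2 0.04 0.05 0 0; 0.4 0.04 0.1 0 0; 0.6 0.04 0.1 0 0; 0.75 0.04 0.1 0 0; 0.75 0.04 0.1 0 0"}}

```text
t: 41.28
eef_pos: [612.8, 192.0, 62.2]
tcp_rot: [0.998, 0.057, -0.001, 0.0]
ft_force: [-6.7, -1.2, 10.0]
finger_gap: 17.3
grasp_force: 47.2
```

Run:
```python
from h import *
o=r.get_obs();print(nuv(o["eef_pos"]),o["ft_force"].round(1),o["ft_torque"].round(2))
```

```text
[9.720e+00 5.000e-02 6.223e+01] [-6.7 -1.2 10. ] [-0.01  0.81  0.02]
```

{"method": "jog_arm", "body": {"targets": "0.2 0 0.05 0 0; 0.1 0 0.2 0 0; -0.1 0 0.35 0 0; -0.3 0 0.5 0 0; -0.5 0 0.65 0 0; -0.4 0 0.5 0 0; -0.4 0 0.5 0 0.2; -0.4 0 0.5 0 0.4; -0.4 0 0.5 0 0.4; -0.4 0 -2 0 0.4; -0.4 0 -5 0 0.4; -0.4 0 -7 0 0.4", "squeeze": 20}}

```text
t: 42.78
eef_pos: [609.9, 191.5, 131.5]
tcp_rot: [0.998, 0.057, 0.0, 0.0]
ft_force: [0.5, 0.6, 0.7]
finger_gap: 34.2
grasp_force: 0.0
```

Run:
```python
from h import *
print(nuv(r.get_obs()["eef_pos"]),jog(NEST(-18,0,84),NY))
```

```text
[  6.87  -0.19 131.51] (array([-2.49, -0.02,  4.75]), np.float64(0.0))
```

{"method": "jog_arm", "body": {"targets": "-1.5 0 0 0 0; -2.5 0 2 0 0; -2.5 0 3.8 0 0; -2.5 0 4.6 0 0; -2.5 0 5.1 0 0; -2.5 0 5.6 0 0; -2.5 0 6 0 0; -2.5 0 6 0 0"}}

```text
t: 43.78
eef_pos: [585.3, 188.8, 76.0]
tcp_rot: [0.998, 0.057, 0.001, -0.0]
ft_force: [-8.2, -2.5, 15.9]
finger_gap: -0.0
grasp_force: 8.2
```

Run:
```python
from h import *
print(jog((353,-57,290),-78))
```

```text
(array([-25.81,  21.79, -21.47]), np.float64(-5.5))
```

{"method": "jog_arm", "body": {"targets": "0 0 -5 0 0; 0 0 -10 0 0.45; -25.8 21.8 -21.4 -5.5 0.45; -25.8 21.8 -21.4 -5.5 0.45; -25.8 21.8 -21.4 -5.5 0.45; -25.8 21.8 -21.4 -5.5 0.45; -25.8 21.8 -21.4 -5.5 0.45; -25.8 21.8 -21.4 -5.5 0.45; -25.8 21.8 -21.4 -5.5 0.45; -25.8 21.8 -21.4 -5.5 0.45", "squeeze": 40}}

```text
t: 45.02
eef_pos: [353.4, -56.9, 284.8]
tcp_rot: [0.995, 0.104, 0.001, -0.0]
ft_force: [-0.1, 0.3, 0.1]
finger_gap: 38.4
grasp_force: 0.0
```

```bash
python3 look.py
python3 - <<'E'
from h import *
print(jog((550.2,-376.8,130),-78))
t=cv2.imread("/tmp/top4.png"); cv2.imwrite("pics/top4.png",cv2.convertScaleAbs(cv2.resize(t[130:225,130:390],(800,292),interpolation=cv2.INTER_CUBIC),alpha=1.4))
E
```

```text
change carton 8.18 bottle 0.77
H2 [ 533.  -322.8   34. ] yaw 9.9 len 72.0
H3 [ 549.  -376.8   34. ] yaw 12.1 len 72.0
(array([12.54, 35.48, 15.34]), np.float64(0.1))
```

View pics/top4.png

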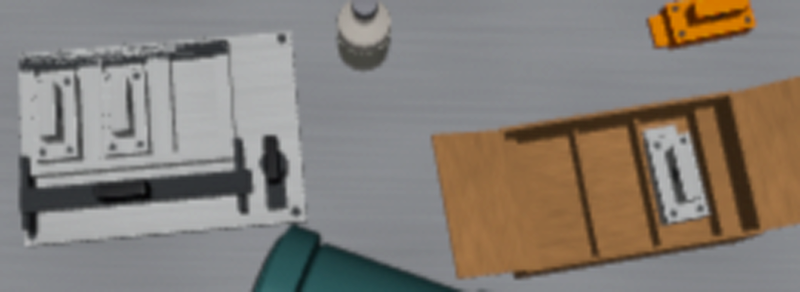

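Two housings are seated, at (57,115) and (125,110). The last one is in the carton's right cell at (678,172), unmoved.

{"method": "jog_arm", "body": {"targets": "12.5 35.4 15.3 0 0.45; 12.5 35.4 15.3 0 0.45; 12.5 35.4 15.3 0 0.45; 12.5 35.4 15.3 0 0.45; 12.5 35.4 15.3 0 0.45; 12.5 35.4 15.3 0 0.45; 12.5 35.4 15.3 0 0.45; 12.5 35.4 15.3 0 0.45; 12.5 35.4 15.3 0 0.45"}}

```text
t: 46.3
eef_pos: [549.3, -376.0, 131.2]
tcp_rot: [0.994, 0.105, -0.0, -0.001]
ft_force: [-0.9, -0.2, 0.7]
finger_gap: 38.6
grasp_force: 0.0
```

Run:
```python
from h import *
print(jog((550.2,-377.5,42),-78))
```

```text
(array([0.06, 0.18, 8.92]), np.float64(0.1))
```

{"method": "jog_arm", "body": {"targets": "0 0.2 4 0 0.45; 0 0.2 7 0 0.45; 0 0.2 8.8 0 0.45; 0 0.2 8.8 0 0.45; 0 0.2 8.8 0 0; 0 0.2 8.8 0 0; 0 0.2 8.8 0 0; 0 0.2 8.8 0 0; 0 0.2 8.8 0 0"}}

```text
t: 47.42
eef_pos: [550.2, -379.8, 45.7]
tcp_rot: [0.995, 0.105, 0.001, 0.001]
ft_force: [-0.2, 2.5, 5.9]
finger_gap: 16.9
grasp_force: 45.8
```

Run:
```python
from h import *
o=r.get_obs();print(jog(NEST(-7,-70,155),NY,o))
```

```text
(array([ 15.69, -47.8 , -10.99]), np.float64(5.5))
```

{"method": "jog_arm", "body": {"targets": "0 0 -4 0 0; 0 0 -8 0 0; 0 0 -12 0 0; 1 -5 -12 0 0; 2 -10 -12 2 0; 3 -15 -12 4 0; 4 -20 -12 5.5 0; 5 -25 -12 5.5 0; 6 -30 -12 5.5 0; 7 -35 -12 5.5 0; 9 -40 -12 5.5 0; 11 -45 -12 5.5 0"}}

```text
t: 48.92
eef_pos: [563.0, 85.0, 162.7]
tcp_rot: [0.998, 0.056, -0.001, 0.0]
ft_force: [0.8, -0.4, -2.9]
finger_gap: 16.8
grasp_force: 44.6
```

Run:
```python
from h import *
o=r.get_obs();print(nuv(o["eef_pos"]),o["ft_force"].round(1),o["finger_gap"],jog(NEST(-7,-70,86),NY,o))
```

```text
[ -51.76 -100.71  162.75] [ 0.8 -0.4 -2.9] 16.803524698909445 (array([ 4.49, -3.07,  7.67]), np.float64(0.0))
```

{"method": "jog_arm", "body": {"targets": "4.5 -1 0 0 0; 4.5 -2.5 2 0 0; 4.5 -3.1 5 0 0; 4.5 -3.1 7.5 0 0; 4.5 -3.1 7.5 0 0; 4.5 -3.1 7.5 0 0", "squeeze": 35}}

```text
t: 49.68
eef_pos: [605.0, 119.4, 89.3]
tcp_rot: [0.998, 0.057, 0.0, 0.0]
ft_force: [0.0, -1.1, -2.5]
finger_gap: 17.1
grasp_force: 44.5
```

Run:
```python
from h import *
o=r.get_obs();print(nuv(o["eef_pos"]),o["ft_force"].round(1),o["finger_gap"])
s=r.snapshot("side")[:,:,::-1]; cv2.imwrite("/tmp/s8.png",s);cv2.imwrite("pics/s8.png",cv2.convertScaleAbs(cv2.resize(s[210:290,175:275],(750,600),interpolation=cv2.INTER_CUBIC),alpha=1.3))
```

```text
[ -6.14 -71.22  89.26] [ 0.  -1.1 -2.5] 17.081615491973892
```

View pics/s8.png

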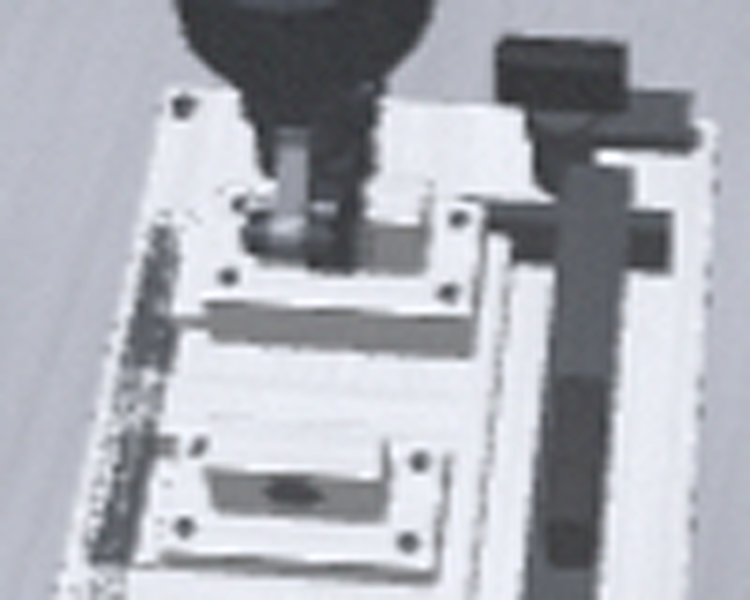

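The last housing is held over the right pocket (screws (240,203), (229,276), (459,218), (449,292)), and the middle one is seated.

Run:
```python
from h import *
S=lambda x,y:(175-.5+x/7.5,210-.5+y/7.5)
o=r.get_obs()["eef_pos"]; print(nuv(o))
print(np.mean([nuv(C["side"].at(S(*p),o[2]-12)) for p in((240,203),(229,276),(459,218),(449,292))],0))
print("mid",np.mean([nuv(C["side"].at(S(*p),42)) for p in((198,446),(184,524),(420,461),(407,541))],0))
```

```text
[ -5.63 -71.26  90.14]
[ -5.9825 -71.105   78.14  ]
mid [ 0.4775 -0.4475 42.    ]
```

{"method": "jog_arm", "body": {"targets": "-0.1 -0.1 0.9 0 0; -0.1 -0.1 1.5 0 0; -0.05 -0.1 1.75 0 0; 0.15 -0.1 1.95 0 0; 0.35 -0.1 2.15 0 0; 0.55 -0.1 2.35 0 0; 0.75 -0.1 2.55 0 0; 0.95 -0.1 2.75 0 0; 0.95 -0.1 2.75 0 0", "squeeze": 30}}

```text
t: 50.85
eef_pos: [615.2, 122.0, 63.4]
tcp_rot: [0.998, 0.057, 0.002, -0.0]
ft_force: [0.8, 0.4, 4.1]
finger_gap: 17.0
grasp_force: 46.4
```

Run:
```python
from h import *
o=r.get_obs();print(nuv(o["eef_pos"]),o["ft_force"].round(1),o["ft_torque"].round(2),o["finger_gap"])
```

```text
[  4.33 -69.8   63.37] [0.8 0.4 4.1] [ 0.07  0.41 -0.02] 17.006439577421098
```

{"method": "jog_arm", "body": {"targets": "0.2 0 0.05 0 0; 0.4 0 0.1 0 0; 0.6 0 0.15 0 0; 0.8 0 0.15 0 0; 0.95 0 0.15 0 0; 0.95 0 0.15 0 0"}}

```text
t: 51.6
eef_pos: [623.9, 122.9, 62.7]
tcp_rot: [0.998, 0.057, 0.001, -0.0]
ft_force: [-5.2, 0.1, 8.5]
finger_gap: 17.1
grasp_force: 46.8
```

Run:
```python
from h import *
o=r.get_obs();print(nuv(o["eef_pos"]),o["ft_force"].round(1),o["ft_torque"].round(2))
```

```text
[ 12.99 -69.94  62.73] [-5.2  0.1  8.5] [-0.13  0.7  -0.  ]
```

{"method": "jog_arm", "body": {"targets": "-0.1 0 0.1 0 0; -0.3 0 0.25 0 0; -0.5 0 0.4 0 0; -0.7 0 0.55 0 0; -0.6 0 0.45 0 0; -0.6 0 0.45 0 0; -0.6 0 0.45 0 0.2; -0.6 0 0.45 0 0.4; -0.6 0 0.45 0 0.4; -0.6 0 -2 0 0.4; -0.6 0 -5 0 0.4; -0.6 0 -7 0 0.4", "squeeze": 20}}

```text
t: 53.1
eef_pos: [617.8, 122.1, 130.8]
tcp_rot: [0.998, 0.057, 0.001, -0.0]
ft_force: [1.0, 0.4, -0.3]
finger_gap: 34.5
grasp_force: 0.0
```

Run:
```python
from h import *
print(nuv(r.get_obs()["eef_pos"]),jog(NEST(-18,-70,84),NY))
```

```text
[  6.91 -70.01 130.84] (array([-2.5 , -0.  ,  4.68]), np.float64(0.0))
```

{"method": "jog_arm", "body": {"targets": "-1.5 0 0 0 0; -2.5 0 2 0 0; -2.5 0 3.8 0 0; -2.5 0 4.6 0 0; -2.5 0 5.1 0 0; -2.5 0 5.6 0 0; -2.5 0 5.9 0 0; -2.5 0 5.9 0 0"}}

```text
t: 54.1
eef_pos: [593.0, 119.3, 76.0]
tcp_rot: [0.998, 0.057, 0.001, 0.0]
ft_force: [-8.6, -1.3, 17.5]
finger_gap: 0.3
grasp_force: 8.6
```

Run:
```python
from h import *
print(jog((512,180.6,150),NYAW))
```

```text
(array([-7.34, -7.01, -7.42]), np.float64(-89.9))
```

Run:
```python
from h import *
for p in((-116,0,140),(-116,0,66),(-68,0,66)):print(jog(NEST(*p),NY))
```

```text
(array([-9.77, -7.01, -6.42]), np.float64(0.1))
(array([-9.79, -7.01,  0.98]), np.float64(0.1))
(array([-4.99, -7.  ,  0.99]), np.float64(0.1))
```

{"method": "jog_arm", "body": {"targets": "0 0 -6.4 0 0; -5 -3 -6.4 0 0; -9.8 -7 -6.4 0 0; -9.8 -7 -6.4 0 0; -9.8 -7 -3 0 0; -9.8 -7 0.7 0 0; -9.8 -7 0.7 0 0"}}

```text
t: 54.98
eef_pos: [485.6, 176.8, 60.8]
tcp_rot: [0.998, 0.056, -0.003, 0.001]
ft_force: [-0.1, -0.7, 0.4]
finger_gap: -0.0
grasp_force: 0.0
```

Run:
```python
from h import *
o=r.get_obs();print(nuv(o["eef_pos"]),o["ft_force"].round(1),jog(NEST(-68,0,66),NY))
```

```text
[-118.29   -0.8    60.79] [-0.1 -0.7  0.4] (array([ 5.03, -0.08, -0.55]), np.float64(0.0))
```

{"method": "jog_arm", "body": {"targets": "0 -0.1 -0.4 0 0; 1 -0.1 -0.4 0 0; 1.8 -0.1 -0.4 0 0; 2.4 -0.1 -0.4 0 0; 3 -0.1 -0.4 0 0; 3.6 -0.1 -0.4 0 0; 4.1 -0.1 -0.4 0 0; 4.5 -0.1 -0.4 0 0; 4.8 -0.1 -0.4 0 0; 5 -0.1 -0.4 0 0; 5 -0.1 -0.4 0 0"}}

```text
t: 56.35
eef_pos: [535.4, 184.2, 67.6]
tcp_rot: [0.998, 0.057, -0.002, 0.0]
ft_force: [-5.7, -1.7, 3.4]
finger_gap: -0.4
grasp_force: 3.3
```

Run:
```python
from h import *
o=r.get_obs();print(nuv(o["eef_pos"]),o["ft_force"].round(1),o["ft_torque"].round(2))
```

```text
[-68.01   0.96  67.59] [-5.7 -1.7  3.4] [-0.11  0.96  0.07]
```

{"method": "jog_arm", "body": {"targets": "0.2 0 0 0 0; 0.4 0 0 0 0; 0.4 0 0 0 0"}}

```text
t: 56.72
eef_pos: [535.4, 184.2, 67.6]
tcp_rot: [0.998, 0.057, -0.007, 0.001]
ft_force: [-17.0, -2.7, 10.3]
finger_gap: 0.3
grasp_force: 8.9
```

Run:
```python
from h import *
o=r.get_obs();print(nuv(o["eef_pos"]),o["ft_force"].round(1),jog((549.2,35.8,150),96.4),jog((549.2,35.8,150),96.4-180))
```

```text
[-68.01   0.99  67.56] [-17.   -2.7  10.3] (array([-0.43, 14.91, -8.23]), np.float64(-179.9)) (array([-0.43, 14.91, -8.23]), np.float64(0.1))
```

{"method": "jog_arm", "body": {"targets": "-1 0 0 0 0; -1 0 -5 0 0; -1 0 -8.3 -10 0.4; -1 5 -8.3 -20 0.4; -1 10 -8.3 -30 0.4; -0.4 14.9 -8.3 -40 0.4; -0.4 14.9 -8.3 -180 0.4; -0.4 14.9 -8.3 -180 0.4; -0.4 14.9 -8.3 -180 0.4; -0.4 14.9 -8.3 -180 0.4; -0.4 14.9 -8.3 -180 0.4; -0.4 14.9 -8.3 -180 0.4"}}

```text
t: 58.22
eef_pos: [554.5, 36.1, 150.7]
tcp_rot: [0.564, 0.826, 0.001, 0.001]
ft_force: [-1.0, -0.2, -0.6]
finger_gap: 34.2
grasp_force: 0.0
```

Run:
```python
from h import *
print(jog((549.2,35.8,150),96.4))
```

```text
(array([ 0.17, -0.51,  0.07]), np.float64(-75.1))
```

{"method": "jog_arm", "body": {"targets": "0.2 -0.5 0 -75.1 0.4; 0.2 -0.5 0 -75.1 0.4; 0.2 -0.5 0 -75.1 0.4; 0.2 -0.5 0 -75.1 0.4; 0.2 -0.5 0 -75.1 0.4; 0.2 -0.5 0 -75.1 0.4; 0.2 -0.5 0 -75.1 0.4; 0.2 -0.5 0 -75.1 0.4; 0.2 -0.5 0 -75.1 0.4"}}

```text
t: 59.35
eef_pos: [548.6, 36.3, 150.7]
tcp_rot: [-0.051, 0.999, -0.0, 0.001]
ft_force: [-0.6, -1.0, 0.1]
finger_gap: 34.2
grasp_force: 0.0
```

Run:
```python
from h import *
print(jog((549.2,35.8,64),96.4))
```

```text
(array([-0.04, -0.06,  8.67]), np.float64(-0.5))
```

{"method": "jog_arm", "body": {"targets": "0 0 4 0 0.4; 0 0 7 0 0.4; 0 0 8.6 0 0.4; 0 0 8.6 0 0.4; 0 0 8.6 0 0; 0 0 8.6 0 0; 0 0 8.6 0 0; 0 0 8.6 0 0", "squeeze": 40}}

```text
t: 60.35
eef_pos: [549.6, 35.9, 66.5]
tcp_rot: [-0.053, 0.999, -0.001, 0.002]
ft_force: [1.1, -3.1, 6.3]
finger_gap: 13.1
grasp_force: 44.3
```

{"method": "jog_arm", "body": {"targets": "0 0 0 10 0; 0 0 0 20 0; 0 0 0 30 0; 0 0 0 40 0; 0 0 0 50 0; 0 0 0 60 0; 0 0 0 70 0; 0 0 0 80 0; 0 0 0 86 0; 0 0 0 92 0; 0 0 0 95 0; 0 0 0 95 0"}}

```text
t: 61.85
eef_pos: [549.3, 35.5, 66.5]
tcp_rot: [0.699, 0.715, 0.0, 0.002]
ft_force: [-1.2, -3.3, 5.9]
finger_gap: 13.0
grasp_force: 57.6
```

Run:
```python
from h import *
o=r.get_obs();print(o["eef_pos"],o["ft_force"].round(1),o["ft_torque"].round(2),jog(o["eef_pos"],6.45))
```

```text
[549.31326275  35.54417813  66.49510476] [-1.2 -3.3  5.9] [-0.68  0.07  1.33] (array([0., 0., 0.]), np.float64(-5.2))
```

{"method": "jog_arm", "body": {"targets": "0 0 0 -3 0; 0 0 0 -3 0.4; 0 0 0 -3 0.4; 0 0 0 -3 0.4; 0 0 -5 -3 0.4; 0 0 -10 -3 0.4; -10 0 -18 -3 0.4; -10 0 -18 -3 0.4; -10 0 -18 -3 0.4"}}

```text
t: 62.98
eef_pos: [551.6, -66.5, 248.7]
tcp_rot: [0.683, 0.73, 0.002, 0.003]
ft_force: [0.4, 0.1, 0.5]
finger_gap: 34.4
grasp_force: 0.0
```

Run:
```python
from h import *
print(jog((353,-57,290),0))
```

```text
(array([  2.25, -19.72,  -4.28]), np.float64(3.8))
```

{"method": "jog_arm", "body": {"targets": "2 -19.7 -4.3 0 0.4; 2 -19.7 -4.3 0 0.4; 2 -19.7 -4.3 0 0.4; 2 -19.7 -4.3 0 0.4; 2 -19.7 -4.3 0 0.4; 2 -19.7 -4.3 0 0.4"}}

```text
t: 63.72
eef_pos: [352.9, -57.3, 286.5]
tcp_rot: [0.681, 0.732, -0.0, -0.001]
ft_force: [-0.6, 0.3, 0.1]
finger_gap: 33.9
grasp_force: 0.0
```

Run:
```python
from h import *
t=r.snapshot("top")[:,:,::-1];s=r.snapshot("side")[:,:,::-1]
a=cv2.resize(t[125:225,130:392],(800,305),interpolation=cv2.INTER_CUBIC);b=cv2.resize(s[100:335,165:325],(200,294))
b=np.hstack([cv2.resize(s[210:335,165:325],(376,294),interpolation=cv2.INTER_CUBIC),cv2.resize(s[90:215,165:345],(424,294),interpolation=cv2.INTER_CUBIC)])
cv2.imwrite("pics/final.png",cv2.convertScaleAbs(np.vstack([a,b]),alpha=1.3))
```

```text
(no output)
```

View pics/final.png

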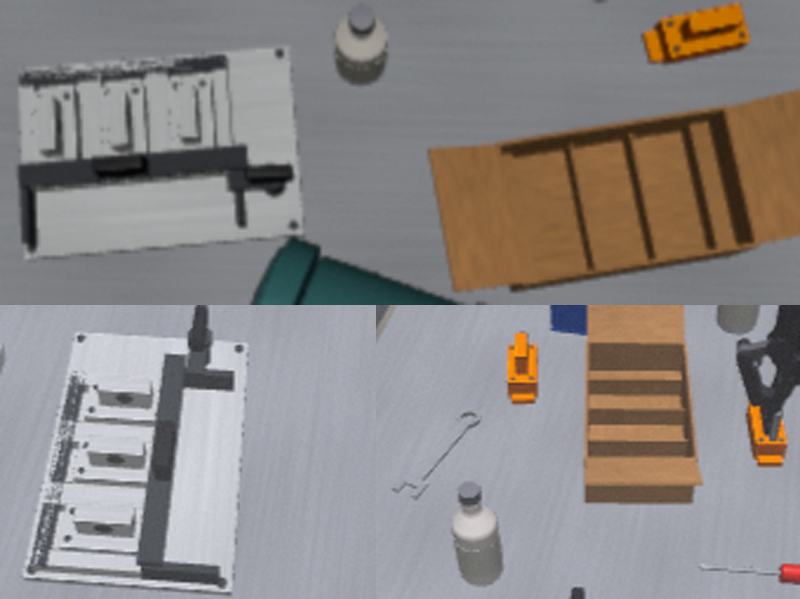

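The picture shows three housings flat in the pockets at (47,120), (120,115) and (190,110), the keeper bar home over their heels, and the knob turned across at (265,175). The carton is empty with both flaps out, and the bottle stands at (362,45). I'm handing it in.

```bash
python3 -c "
from cell import r
print(r.job_done())"
```

```text
the job is handed in; nothing more can be done
None
```

The job is handed in at about 64 s of the 210 s allowed: all three housings lie flat in the pockets, the keeper bar is home at its stop, the knob is locked at its stop, both flaps are folded out, and the bottle was not touched; the hand-in call returned no verdict.

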